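Dial open the counter safe

ROBOT

A 7-joint arm with a two-finger parallel gripper is mounted at the origin on the work surface; the furniture and walls round the work are solid. World frame = base frame: x ahead of the robot, y to its left, z up, the work surface at z = 0. Lengths are in mm, angles in degrees, forces in N, time in s.
With the tool pointing down it reaches from about 425 to 950 mm from the base axis. Payload 16.7 kg.
Tool frame: the origin (TCP) lies midway between the tips of the shut fingers; the grasp point (between the pads) lies behind it (robot.hold_point_z is the z of the grasp point in the tool frame, in mm); z points along the fingers, y is the line along which they close (so a half turn about z gives the same grasp; the last joint's range is limited). The gripper opens to 94 mm and grips with 3 to 60 N. Pads are 16 mm wide; open, the fingers measure 119 mm over their backs; the gripper's body (75 mm by 177 mm) begins 78 mm behind the grasp point.
Start: joints at [-79.441, 24.414, 4.234, 92.017, -1.954, 63.644, -3.845], TCP at [221.157, 637.702, 205.467] pointing down, gripper open.
Joint ranges: [-163.25, 163.25], [-28.42, 122.38], [-70.27, 78.77], [12.13, 141.07], [-58.53, 238.53], [9.26, 117.41], [-156.51, 156.51]. Speed limits (degrees/s): [108.29, 108.29, 136.94, 136.94, 172.46, 172.46, 172.46].

INTERFACE

Orientations are given as a 3x3 rotation matrix whose columns are the frame's x, y, z axes.
In Python, from rig import robot gives the robot as it stands.
- The arm moves only by the tool servo_tool, never from a script. Its argument "series" is a list of rows, each a list of 3 entries, a list of its own where there are three numbers: the finger opening in mm, from 0 to 94, then the shift along the tool's x, y, z in mm, then the turn, a rotation vector about the tool's x, y, z in rad. In form: [[fingers, [dx, dy, dz], [rx, ry, rz]], ...]. A call has exactly 5 rows; each row is the pose to reach, as a shift and turn from the pose commanded when the call began, along the tool's axes at that moment; what a row does not reach only later rows make up. A row lasts 1/8 s, in which the tool goes at most 62.5 mm and 10.7 degrees, less where a joint would pass 70% of its speed; a pose out of reach is approached as far as the arm can. A call with a gripper value outside its range is refused whole. The fingers move at their own pace and stop on an object; the grip force is fixed at half the most. Time passes only in rows, so rows that repeat a pose let the fingers close, or fill a call up. It gives the time, the measured TCP pose, the force, the opening and the grip force at its end, in the units of the state.
- robot.get_obs(): the state, without advancing time (a new reading comes with each control period).
- robot.grab_frame(name): name is "scene" or "top"; returns a dict with "color" (400x640x3 uint8, red, green, blue), "fovy" (degrees; the focal length in pixels is half the picture's height over the tangent of half this angle, whatever the lens; pixels are square), "cx", "cy" (the principal point, pixels), "world_to_cam" (4x4, takes a point from world to camera coordinates). Camera axes: x right, y up, looking along -z (the intrinsics and any distortion apply to the point x, -y, -z); pixel columns grow to the right and rows downward; lengths in mm; the calibration is good to about 2 mm. A picture is of the moment at which its call begins. There is no depth.
- robot.finish_job(): hands the job in; it is judged then, once.
The state is a dict: "clock": time; "joint_pos": joint angles; "joint_velocities": joint speeds; "effort": joint torques, N m; "tcp_pos": TCP position; "tool_rot": TCP orientation; "contact_force": force on the tool from outside, world axes, zero at the start; "ft_torque": the same for the moment, N m; "gripper_width": opening from 0.0 (shut) to 1.0 (fully open); "finger_force": force on a finger pad.
Only numpy, scipy, OpenCV 4.12 (cv2) and the standard library are available. Lean on these libraries where they do the work, as an engineer would, in place of code of your own. Each camera call takes 0.05 s, during which the arm holds its last target. There are 200 camera calls.

TASK

Open the sloping-lid cash safe, whose dial reads like a clock with twelve at the hinge side: crank the dial clockwise at least two full turns and stop with its grip at seven o'clock, then anticlockwise past three o'clock once and on to stop at three the second time, then slowly clockwise until the bolt drops in and the dial stops dead. Then raise the lid by its handle until it stands past level, where it stays by itself, and let go. Leave everything else on the desk where it is.

Things in the scene. Friction and masses are not known exactly. Their poses are not given: they have to be found in the camera images.
- safe: grey steel counter safe fixed to the desk, 220 deep (x) x 240 wide (y). Its lid slopes up at 35 degrees from 60 mm high at the front edge (robot side) to 214 mm at the back. Origin: centre of its underside; x points front to back, z up. Up the slope the lid carries a bar handle, the dial, a privacy hood and the hinge.
- dial_centre (a point): point on the dial's axis level with the middle of the grip, 35 mm out from the lid's underside. Lid frame: x up the slope to the hinge, y to the safe's left, z square out of the lid along the dial's axis (35 degrees off vertical, leaning to the robot). The dial is a black disc, 101 mm diameter, its top 21.5 mm below this point.
- twelve (a point): the double mark at twelve o'clock on the aluminium ring (128 mm) round the dial, up the slope (+x of the lid) from the dial's axis. Twelve raised black marks stand as on a clock, seen looking down on the lid: three o'clock at -y, six at -x (down the slope), nine at +y; clockwise goes from twelve to -y.
- dial_grip (a point): middle of the dial's crank grip: a black sleeve, 18 mm diameter, 34 mm long, spinning freely on a pin on the disc, 38 mm from the dial's axis and parallel to it. Carry it round in a circle at one hand orientation to turn the dial; where it stands is the reading. Disc 21.5 mm below this point, sleeve's end 14.5 above. Drag 0.5 to 3 N.
- dial: the dial; origin on its axis at the lid's underside, x towards the grip. It drives two hidden wheels, each picked up after 330 degrees of lost motion. Stops within 8 degrees of seven and three are close enough. Under 330 degrees clockwise of three a spring bolt drops and locks the dial dead, felt at the grip (go under 60 deg/s, 15 N). If it turns on past three again, start anew.
- hood (a point): middle of the top edge of the privacy hood: an upright plate across the lid, 200 wide, 108 tall square to the lid, 101 mm up the slope from the dial's axis, with triangular side gussets 197 mm apart reaching 45 mm down the slope. It leaves room for a hand held square to the lid at the dial, not for one pointing straight down.
- lid_handle (a point): middle of the lid's steel bar handle: round bar, 12 mm diameter, 96 mm straight, along the lid's y, its axis 35 mm clear of the lid's face, 33 mm up the slope from the lid's lower edge and 92 mm down the slope from the dial's axis. Same frame as dial_centre.
- lid_hinge (a point): middle of the hinge line at the safe's top back edge; the lid turns about its y (frame as dial_centre). The handle's axis is 236 mm down the slope (-x) from it and 40 mm out (+z).
- lid (a joint): opening angle of the lid in rad: 0 shut, 0.61 level, 1.3 fully open. With the bolt out it lifts only 1 to 2 mm. Stiff friction hinges hold it at any angle; raising it takes about 6 to 14 N at the handle.
- mug: white spotted mug, 82 x 114 x 91 mm, standing on the desk. Bystander. Origin: under its middle
- calculator: pocket calculator, 118 x 68 x 14 mm, lying on the desk. Bystander. Origin: under its middle
- tape: roll of brown packing tape, 94 x 92 x 48 mm, lying flat. Bystander. Origin: under its middle
- stapler: dark desk stapler, 34 x 135 x 41 mm. Bystander. Origin: under its middle

How it is judged:
By the outcome, as a careful person would: the job done as asked, in the order asked, and still so for the second after the job is handed in, with the robot touching nothing.
It also fails if it takes over 72 s, if anything falls off the work surface, if the arm or the gripper's body presses on something with over 40 N, if the wrist force passes 120 N, or if a joint passes its speed limit or range.

## Working session

There is one attempt and no reset: what is moved stays moved. The work goes in short steps, Python scripts to look and compute and a tool call to move; the robot and the scene stay as the last step left them, time stands still between calls to the robot, and variables do not carry over. Pictures are saved under pics/ and viewed, at most 10 in all, crops included, and the job is handed in when it is done.

Besides the shell and the picture viewer there is one more tool, called after "Emit:" as name([rows], argument=value, ...), one row to a line, values as JSON. servo_tool: Moves the arm, as the interface text tells. Its arguments: {"type":"object","properties":{"series":{"type":"array"}},"required":["series"]}

```bash
ls; mkdir -p pics
python3 - <<'E'
from rig import robot
import cv2,numpy as np
for n in("scene","top"):
    f=robot.grab_frame(n); cv2.imwrite(f"pics/{n}0.png",f["color"][:,:,::-1])
    print(n,{k:(np.round(v,4).tolist() if hasattr(v,'tolist') else v) for k,v in f.items() if k!="color"})
o=robot.get_obs();print(o);print(robot.hold_point_z,[a for a in dir(robot) if a[0]!='_'])
E
```

```text
pics
scene {'fovy': 48.13736690253617, 'cx': 311.66500551783514, 'cy': 197.08662539409963, 'world_to_cam': [[0.694, -0.7199, 0.0091, -401.5579], [0.5276, 0.5171, 0.6739, -379.4227], [-0.4899, -0.4629, 0.7387, -1126.1765], [0.0, 0.0, 0.0, 1.0]]}
top {'fovy': 53.03650716238595, 'cx': 322.47145766970107, 'cy': 200.38113593421505, 'world_to_cam': [[0.0236, -0.9994, 0.0237, -78.9126], [0.9958, 0.0256, 0.0875, -518.9811], [-0.0881, 0.0215, 0.9959, -1367.3117], [0.0, 0.0, 0.0, 1.0]]}
{'clock': 0.1, 'joint_pos': array([-79.43926781,  24.44699759,   4.23109557,  92.04749688,
        -1.95411465,  63.64393788,  -3.84617442]), 'joint_velocities': array([-0.03370943, -0.12729961, -0.06680975, -0.14771524,  0.05974042,
        0.00930211, -0.07980036]), 'effort': array([ 7.08170715e-03, -9.37472677e+01,  3.67654346e+00, -4.55042732e+01,
       -4.85312752e-02,  1.68618240e-02,  1.12025776e-05]), 'tcp_pos': array([221.05838089, 637.36082203, 204.8429159 ]), 'tool_rot': array([[-9.44779288e-01,  3.27707190e-01, -3.08217184e-04],
       [ 3.27707326e-01,  9.44778633e-01, -1.11522129e-03],
       [-7.42690261e-05, -1.15464301e-03, -9.99999331e-01]]), 'contact_force': array([ 0.38283834, -0.08871949, -0.40090706]), 'ft_torque': array([-0.05020486, -0.04827689, -0.01748067]), 'finger_force': 0.0, 'gripper_width': 0.9999540475157654}
-18.8 ['PlanningError', 'finish_job', 'get_obs', 'grab_frame', 'hold_point_z']
```

View pics/scene0.png

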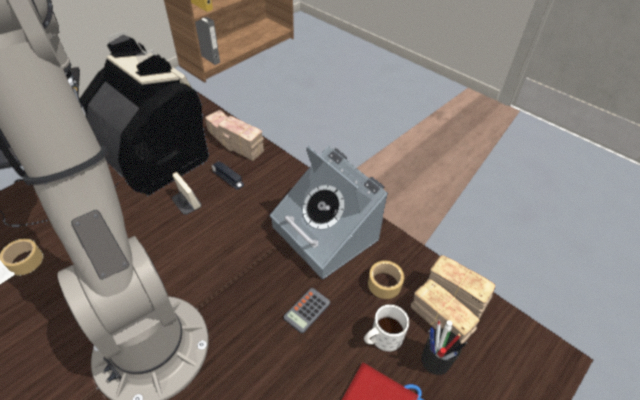

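View pics/top0.png

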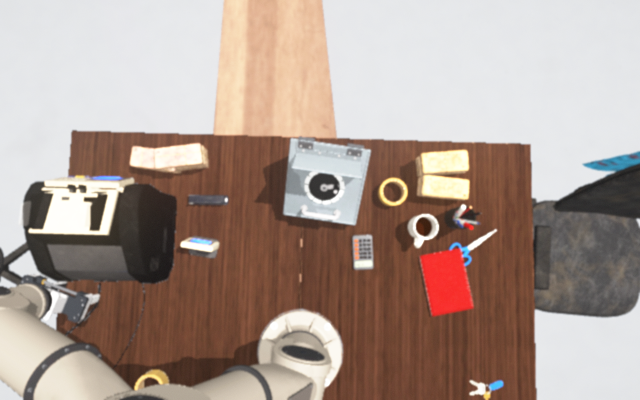

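The pictures show the safe at about (330,215) in scene and (327,183) in top. The dial, with its grip near the centre of the ring, is too small to read at this size, so I'll enlarge both.

Run:
```python
import cv2,numpy as np
a=cv2.imread("pics/scene0.png")[140:280,260:400]; b=cv2.imread("pics/top0.png")[130:235,275:380]
a=cv2.resize(a,(560,560),interpolation=cv2.INTER_CUBIC)
cv2.imwrite("pics/sc.png",a)
b=cv2.resize(b,(588,588),interpolation=cv2.INTER_CUBIC)
cv2.imwrite("pics/tc.png",b)
```

```text
(no output)
```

View pics/sc.png

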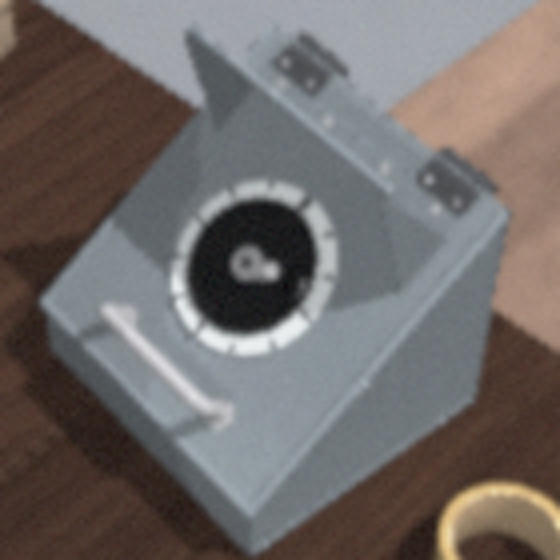

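View pics/tc.png

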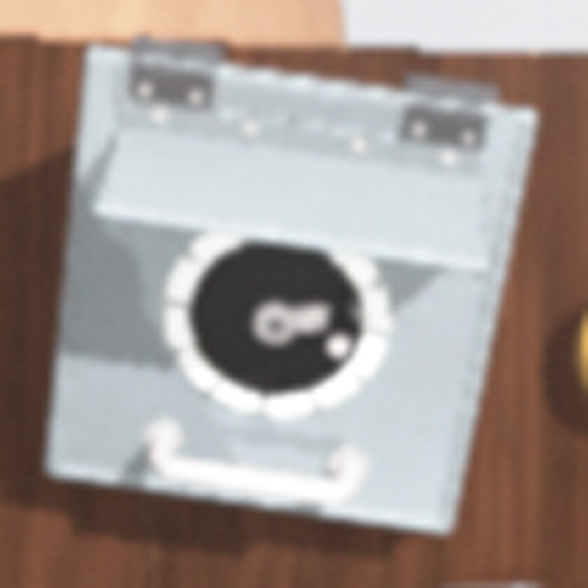

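In the crops (scene ×4, top ×5.6) I read these positions:

| Feature | Scene | Top |
|---|---|---|
| Front-left lid corner | (42,303) | (45,475) |
| Front-right lid corner | (252,515) | (450,532) |
| Back-right lid corner | (505,212) | (537,112) |
| Back-left lid corner | – | (90,45) |
| Hub | (247,264) | (272,323) |
| Light spot, probably the end of the grip | (303,285) | (338,345) |

Next I'll fit the safe's pose to these points.

```bash
cat > h.py <<'E'
import numpy as np,cv2
from scipy.optimize import least_squares
from scipy.spatial.transform import Rotation as Rn
a=np.radians(35)
C={'scene':(48.13736690253617,311.665,197.087,[[0.694,-0.7199,0.0091,-401.5579],[0.5276,0.5171,0.6739,-379.4227],[-0.4899,-0.4629,0.7387,-1126.1765]]),
'top':(53.03650716238595,322.4715,200.3811,[[0.0236,-0.9994,0.0237,-78.9126],[0.9958,0.0256,0.0875,-518.9811],[-0.0881,0.0215,0.9959,-1367.3117]])}
def proj(n,p):
    fv,cx,cy,M=C[n];M=np.array(M);f=200/np.tan(np.radians(fv/2))
    q=np.atleast_2d(p)@M[:,:3].T+M[:,3]
    return np.c_[cx+f*q[:,0]/-q[:,2],cy-f*q[:,1]/-q[:,2]]
SL=np.array([[np.cos(a),0,-np.sin(a)],[0,1,0],[np.sin(a),0,np.cos(a)]]) # lid axes in safe frame
def lid2safe(p,th=0): # p from hinge in lid frame; th opening
    c,s=np.cos(a-th),np.sin(a-th)
    return np.array([110,0,214])+np.atleast_2d(p)@np.array([[c,0,-s],[0,1,0],[s,0,c]]).T
def toW(v,p): return np.atleast_2d(p)@Rn.from_euler('z',v[2]).as_matrix().T+[v[0],v[1],0]
E
cat > fit.py <<'E'
from h import *
def px(n,x,y): return (260+(x-1.5)/4,140+(y-1.5)/4) if n=='scene' else (275+(x-2.3)/5.6,130+(y-2.3)/5.6)
O=[('scene',42,303,(-269,120,5)),('scene',252,515,(-269,-120,5)),('scene',505,212,(0,-120,5)),('scene',165,363,(-236,0,40)),
('top',45,475,(-269,120,5)),('top',450,532,(-269,-120,5)),('top',537,112,(0,-120,5)),('top',90,45,(0,120,5)),('top',255,480,(-236,0,40)),
('scene',255,268,(-144,0,9)),('scene',247,264,(-144,0,14)),('top',272,323,(-144,0,14)),('top',93,210,(-43,100,112)),('top',487,270,(-43,-100,112)),('scene',190,30,(-43,100,112))]
m=np.array([px(n,x,y) for n,x,y,_ in O])
def P(v,p): return toW(v,lid2safe(p))+[0,0,v[3]]
r=lambda v:np.concatenate([(proj(n,P(v,p))[0]-m[i]) for i,(n,_,_,p) in enumerate(O)]+[[v[3]/5]])
s=least_squares(r,[700,-50,-.1,0],loss='soft_l1')
print(s.x,np.degrees(s.x[2]));print(np.round(r(s.x)[:-1].reshape(-1,2),1).tolist())
g=np.array([px('scene',303,285),px('top',338,345)])
t=least_squares(lambda q:np.r_[proj('scene',q)[0]-g[0],proj('top',q)[0]-g[1]],[700,-50,150])
q=(Rn.from_euler('z',-s.x[2]).as_matrix()@(t.x-[s.x[0],s.x[1],0])-[110,0,214])@SL
print('grip W',t.x,'res',t.fun,'lid rel axis',q+[144,0,0])
for A in range(0,360,15):
    c=np.radians(A);p=(-144+38*np.cos(c),-38*np.sin(c),49.5)
    d=[np.linalg.norm(proj(n,P(s.x,p))[0]-g[i]) for i,n in enumerate(('scene','top'))]
    if sum(d)<8: print('clock deg',A,np.round(d,1))
print('dial_centre',P(s.x,(-144,0,35)),'handle',P(s.x,(-236,0,40)))
E
python3 fit.py
```

```text
[ 5.67145472e+02 -6.81986796e+01 -1.17709878e-01  9.69187748e-01] -6.744279202179715
[[0.7, 0.2], [0.2, 0.0], [1.5, -0.3], [-3.6, -1.3], [0.9, -0.6], [-0.6, -0.7], [-1.1, 0.6], [0.0, 1.1], [-0.6, 0.8], [-0.3, 0.2], [1.0, 0.7], [0.5, 0.3], [0.2, 0.4], [-0.5, -0.2], [0.3, -0.3]]
grip W [ 546.22435584 -108.47558109  161.19306659] res [-2.8372601   0.36336984  2.25695811 -2.38062955] lid rel axis [ 10.46010483 -42.455132    29.04027884]
dial_centre [[539.30638625 -64.90652521 161.04450246]] handle [[461.61785201 -55.71934676 112.37123054]]
```

```bash
cat >> fit.py <<'E'
print()
for A in range(45,130,15):
    c=np.radians(A)
    print(A,[(h,n,np.round(((proj(n,P(s.x,(-144+38*np.cos(c),-38*np.sin(c),h)))[0]-([260,140] if n=='scene' else [275,130]))*(4 if n=='scene' else 5.6))).tolist()) for n in('scene','top') for h in (14,49.5)])
import sys
im=cv2.imread('pics/scene0.png')[185:230,300:345];im2=cv2.imread('pics/top0.png')[165:210,302:347]
cv2.imwrite('pics/z.png',cv2.convertScaleAbs(cv2.resize(np.hstack([im,im2]),(800,400),interpolation=cv2.INTER_CUBIC),alpha=1.8,beta=20))
E
python3 fit.py|tail -6
```

```text
45 [(14, 'scene', [299.0, 258.0]), (49.5, 'scene', [279.0, 244.0]), (14, 'top', [326.0, 287.0]), (49.5, 'top', [324.0, 316.0])]
60 [(14, 'scene', [298.0, 272.0]), (49.5, 'scene', [277.0, 258.0]), (14, 'top', [335.0, 301.0]), (49.5, 'top', [332.0, 331.0])]
75 [(14, 'scene', [293.0, 285.0]), (49.5, 'scene', [272.0, 272.0]), (14, 'top', [339.0, 316.0]), (49.5, 'top', [337.0, 346.0])]
90 [(14, 'scene', [285.0, 297.0]), (49.5, 'scene', [264.0, 284.0]), (14, 'top', [339.0, 332.0]), (49.5, 'top', [337.0, 362.0])]
105 [(14, 'scene', [275.0, 307.0]), (49.5, 'scene', [253.0, 294.0]), (14, 'top', [334.0, 346.0]), (49.5, 'top', [332.0, 377.0])]
120 [(14, 'scene', [263.0, 314.0]), (49.5, 'scene', [241.0, 301.0]), (14, 'top', [325.0, 359.0]), (49.5, 'top', [323.0, 390.0])]
```

View pics/z.png

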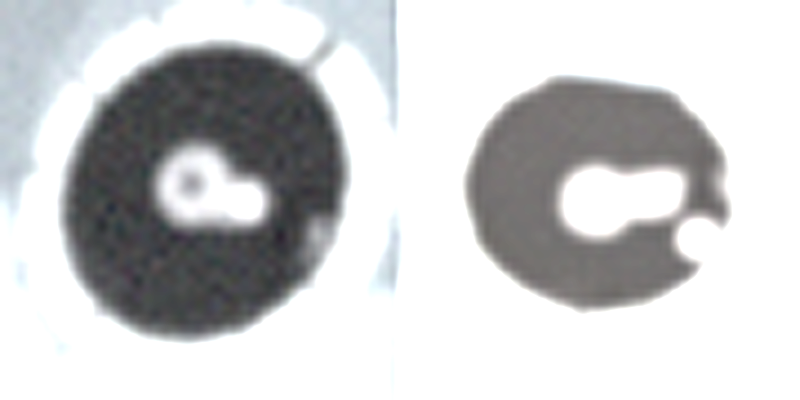

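The light caps in both views match the grip standing at about 75° (half past two). The safe fit is good to about 2 mm. Before moving I need to see what stands by the hand on the left.

Run:
```python
import cv2,numpy as np
from h import *
a=cv2.imread("pics/scene0.png")[0:240,0:240]; b=cv2.imread("pics/top0.png")[140:380,0:240]
for n,im,o in(('scene',a,(0,0)),('top',b,(0,140))):
    p=proj(n,[221,637,205])[0]-o; cv2.circle(im,tuple(int(v) for v in p),3,(0,0,255),1);print(n,p+o)
cv2.imwrite("pics/left.png",cv2.resize(np.hstack([a,b]),(800,400),interpolation=cv2.INTER_CUBIC))
```

```text
scene [ 82.5989751  130.56048128]
top [ 80.5746935 291.1330311]
```

View pics/left.png

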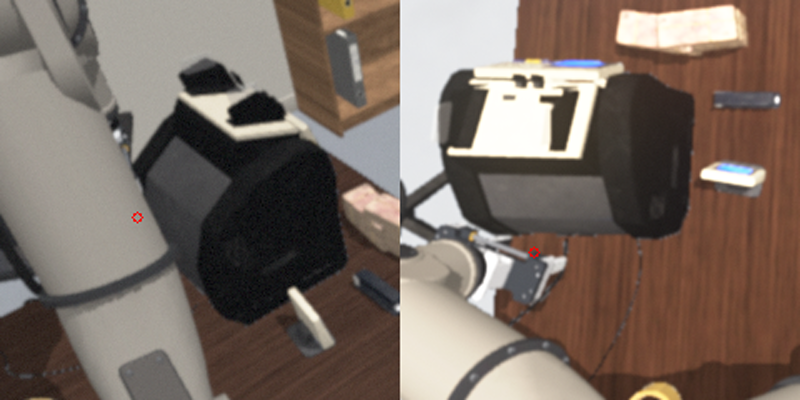

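A tall printer-like machine stands just ahead of the hand, so I'll lift first, then go round on the robot's side of it.

Emit:
servo_tool([
  [94,[0,0,-55],[0,0,0]],
  [94,[0,0,-110],[0,0,0]],
  [94,[0,0,-165],[0,0,0]],
  [94,[-8,-30,-200],[0,0,0]],
  [94,[-20,-80,-215],[0,0,0]],
])

```text
clock: 0.72
tcp_pos: [213.7, 555.6, 421.5]
tool_rot: [[-0.945, 0.327, 0.0], [0.327, 0.945, 0.001], [0.0, 0.001, -1.0]]
contact_force: [0.3, 0.9, -0.2]
gripper_width: 0.998
finger_force: 0.0
```

```bash
python3 -c "
from rig import robot
o=robot.get_obs();print(o['clock'],o['joint_pos'].round(1),o['tcp_pos'].round(),o['tool_rot'].round(3).tolist(),o['contact_force'].round(1))"
```

```text
0.725 [-79.6  10.2   5.3  84.8  -0.9  84.9  -3.4] [214. 556. 422.] [[-0.945, 0.327, 0.0], [0.327, 0.945, 0.001], [0.0, 0.001, -1.0]] [ 0.3  0.9 -0.2]
```

```bash
cat >> h.py <<'E'
V=np.array([567.15,-68.2,-0.1177]);DZ=1.0
def rotL(th=0): # tool rot for square-to-lid at lid angle th
    c,s=np.cos(a-th),np.sin(a-th)
    L=np.array([[c,0,-s],[0,1,0],[s,0,c]]);L=Rn.from_euler('z',V[2]).as_matrix()@L
    return np.c_[-L[:,0],L[:,1],-L[:,2]]
def pt(p,th=0): return toW(V,lid2safe(p,th))[0]+[0,0,DZ]
def rel(tp,tR,p,R): return np.round(R.T@(np.array(tp)-p),1),np.round((Rn.from_matrix(R.T@tR)).as_rotvec(),3)
def st():
    from rig import robot
    o=robot.get_obs();print(round(o['clock'],2),o['joint_pos'].round(0),o['tcp_pos'].round(1),'F',o['contact_force'].round(1),'w',round(94*o['gripper_width'],1))
    return o['tcp_pos'],o['tool_rot']
E
python3 -c "
from h import *
p,R=st()
for t in [(240,400,430),(400,150,420)]: print(rel(t,R,p,R))
g=lambda h:pt((-144+38*np.cos(np.radians(75)),-38*np.sin(np.radians(75)),h))
for h in(180,130,22): print(h,g(h),rel(g(h),rotL(),p,R))
print(rotL())"
```

```text
0.72 [-80.  10.   5.  85.  -1.  85.  -3.] [213.7 555.6 421.5] F [ 0.3  0.9 -0.2] w 93.8
(array([ -75.8, -138.5,   -8.6]), array([0., 0., 0.]))
(array([-308.7, -322.4,    1.2]), array([0., 0., 0.]))
180 [460.40820256 -92.53905286 285.49355635] (array([-445.2, -531.9,  135.5]), array([-0.065, -0.608, -0.209]))
130 [488.88860558 -95.90676196 244.53595413] (array([-473.2, -525.8,  176.4]), array([-0.065, -0.608, -0.209]))
22 [ 550.40627611 -103.18101361  156.06753335] (array([-533.7, -512.7,  264.9]), array([-0.065, -0.608, -0.209]))
[[-0.81348462  0.11742843  0.56960806]
 [ 0.09619174  0.99308135 -0.06735418]
 [-0.57357644  0.         -0.81915204]]
```

Emit:
servo_tool([
  [94,[-25,-45,-5],[0,0,0]],
  [94,[-50,-92,-10],[0,0,0]],
  [94,[-76,-138,-10],[0,0,0]],
  [94,[-120,-173,-8],[0,0,-0.05]],
  [94,[-165,-208,-5],[0,0,-0.1]],
])

```text
clock: 1.35
tcp_pos: [302.1, 303.2, 425.4]
tool_rot: [[-0.973, 0.23, -0.0], [0.23, 0.973, 0.0], [0.0, 0.0, -1.0]]
contact_force: [0.8, 0.3, 0.0]
gripper_width: 0.999
finger_force: 0.0
```

```bash
python3 -c "
from h import *
p,R=st()
for h in(180,130,22): print(h,rel(pt((-144+38*np.cos(np.radians(75)),-38*np.sin(np.radians(75)),h)),rotL(),p,R))"
```

```text
1.35 [-70.  -8.  14. 103.   2.  85.  20.] [302.1 303.2 425.4] F [0.8 0.3 0. ] w 93.9
180 (array([-245. , -348.9,  139.7]), array([-0.034, -0.61 , -0.111]))
130 (array([-273.5, -345.6,  180.7]), array([-0.034, -0.61 , -0.111]))
22 (array([-335.1, -338.6,  269.2]), array([-0.034, -0.61 , -0.111]))
```

Emit:
servo_tool([
  [94,[-32,-48,5],[0,-0.06,-0.01]],
  [94,[-64,-95,15],[-0.01,-0.15,-0.03]],
  [94,[-96,-142,30],[-0.015,-0.25,-0.05]],
  [94,[-128,-188,50],[-0.02,-0.35,-0.07]],
  [94,[-160,-232,70],[-0.03,-0.45,-0.08]],
])

```text
clock: 1.98
tcp_pos: [396.9, 59.1, 361.4]
tool_rot: [[-0.903, 0.151, 0.403], [0.144, 0.988, -0.047], [-0.405, 0.015, -0.914]]
contact_force: [1.6, 1.9, -0.1]
gripper_width: 1.001
finger_force: 0.0
```

```bash
python3 -c "
from h import *
p,R=st()
for h in(180,130,22): print(h,rel(pt((-144+38*np.cos(np.radians(75)),-38*np.sin(np.radians(75)),h)),rotL(),p,R))"
```

```text
1.98 [-53. -28.  13. 126.  26.  66.  33.] [396.9  59.1 361.4] F [ 1.6  1.9 -0.1] w 94.0
180 (array([ -48.3, -141.5,  102.1]), array([-0.003, -0.193, -0.037]))
130 (array([ -57.9, -141.1,  151.2]), array([-0.003, -0.193, -0.037]))
22 (array([ -78.6, -140.4,  257.2]), array([-0.003, -0.193, -0.037]))
```

Emit:
servo_tool([
  [94,[-10,-35,25],[0,-0.03,0]],
  [94,[-20,-70,50],[0,-0.08,-0.01]],
  [94,[-32,-100,75],[0,-0.13,-0.02]],
  [94,[-45,-125,105],[0,-0.17,-0.03]],
  [94,[-58,-141,140],[-0.003,-0.193,-0.037]],
])

```text
clock: 2.6
tcp_pos: [484.1, -95.8, 255.1]
tool_rot: [[-0.813, 0.121, 0.569], [0.099, 0.993, -0.07], [-0.573, -0.001, -0.819]]
contact_force: [0.6, -0.1, 0.1]
gripper_width: 1.002
finger_force: 0.0
```

```bash
python3 -c "
from h import *
p,R=st()
for h in(130,22): print(h,rel(pt((-144+38*np.cos(np.radians(75)),-38*np.sin(np.radians(75)),h)),rotL(),p,R))
from rig import robot
for n in('scene','top'): cv2.imwrite('pics/%s1.png'%n,robot.grab_frame(n)['color'][:,:,::-1])
"
python3 -c "
import cv2,numpy as np
a=cv2.imread('pics/scene1.png')[110:290,240:420];b=cv2.imread('pics/top1.png')[110:290,240:420]
cv2.imwrite('pics/c1.png',cv2.resize(np.hstack([a,b]),(800,400),interpolation=cv2.INTER_CUBIC))"
```

```text
2.6 [-35. -21.  29. 138.  35.  30.  52.] [484.1 -95.8 255.1] F [ 0.6 -0.1  0.1] w 94.1
130 (array([ 2.2,  0.5, 11.3]), array([-0.002, -0.   , -0.003]))
22 (array([  2.1,   0.7, 119.3]), array([-0.002, -0.   , -0.003]))
```

View pics/c1.png

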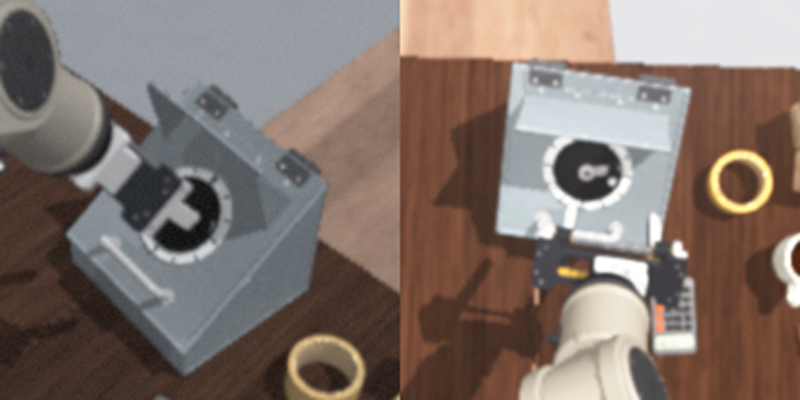

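The hand is square to the lid above the grip. In the right-hand crop the dial is at (588,172) and the cap is still at about half past two. I'm descending with the fingers part open.

Emit:
servo_tool([
  [50,[2,0.6,25],[-0.002,0,-0.003]],
  [50,[2,0.6,50],[-0.002,0,-0.003]],
  [50,[2,0.6,75],[-0.002,0,-0.003]],
  [50,[2,0.6,100],[-0.002,0,-0.003]],
  [50,[2,0.6,119],[-0.002,0,-0.003]],
])

```text
clock: 3.32
tcp_pos: [539.3, -101.4, 173.5]
tool_rot: [[-0.815, 0.119, 0.567], [0.097, 0.993, -0.069], [-0.571, -0.001, -0.821]]
contact_force: [-0.2, 0.1, 0.0]
gripper_width: 0.539
finger_force: 0.0
```

```bash
python3 -c "
from h import *
p,R=st()
print(rel(pt((-144+38*np.cos(np.radians(75)),-38*np.sin(np.radians(75)),22)),rotL(),p,R))
from rig import robot
a=robot.grab_frame('scene')['color'][150:270,260:380,::-1];b=robot.grab_frame('top')['color'][130:250,265:385,::-1]
cv2.imwrite('pics/c2.png',cv2.resize(np.hstack([a,b]),(800,400),interpolation=cv2.INTER_CUBIC))"
```

```text
3.33 [-57.  -5.  59. 140.  39.  10.  50.] [ 539.3 -101.4  173.5] F [-0.2  0.1  0. ] w 50.6
(array([ 0.7, -0.4, 20.7]), array([-0.002, -0.003, -0.001]))
```

View pics/c2.png

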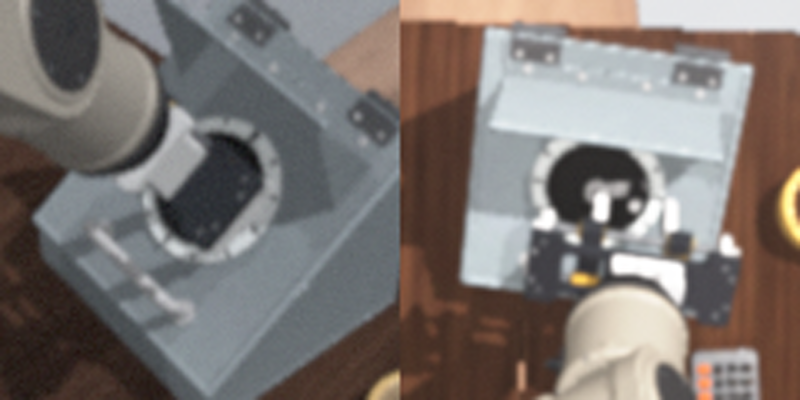

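The arm is at its limits here: j4 is 140 of 141 and j6 is 10 of 9.3, and it stopped 20 mm short. I'll identify the kinematics from the logged poses and look for a reachable posture.

```bash
cat > kin.py <<'E'
from h import *
import itertools
LO=np.array([-163.25,-28.42,-70.27,12.13,-58.53,9.26,-156.51]);HI=np.array([163.25,122.38,78.77,141.07,238.53,117.41,156.51])
D=[([-79.439,24.447,4.231,92.047,-1.954,63.644,-3.846],(221.06,637.36,204.84),[[-.94478,.32771,0],[.32771,.94478,-.001],[0,-.001,-1]],1),
([-79.6,10.2,5.3,84.8,-.9,84.9,-3.4],(213.7,555.6,421.5),[[-.945,.327,0],[.327,.945,.001],[0,.001,-1]],.5),
([-70,-8,14,103,2,85,20],(302.1,303.2,425.4),[[-.973,.23,0],[.23,.973,0],[0,0,-1]],.1),
([-53,-28,13,126,26,66,33],(396.9,59.1,361.4),[[-.903,.151,.403],[.144,.988,-.047],[-.405,.015,-.914]],.1),
([-35,-21,29,138,35,30,52],(484.1,-95.8,255.1),[[-.813,.121,.569],[.099,.993,-.07],[-.573,-.001,-.819]],.1)]
def Rz(q):return Rn.from_euler('z',q,degrees=True).as_matrix()
def Ry(q):return Rn.from_euler('y',q,degrees=True).as_matrix()
def fk(q,k,s,off):
    d1,d3,d5,d7,a2,a4,a5,a6=k
    R=Rz(s[0]*q[0]+off[0]);p=np.array([0,0,d1])+R@[a2,0,0]
    R=R@Ry(q[1])@Rz(s[1]*q[2]);p=p+R@[a4,0,d3]
    R=R@Ry(q[3]);p=p+R@[a5,0,0];R=R@Rz(s[2]*q[4]);p=p+R@[0,0,d5]
    R=R@Ry(q[5]);p=p+R@[a6,0,d7];R=R@Rz(s[3]*q[6]+off[1])
    return p,R
if __name__=='__main__':
    from rig import robot
    o=robot.get_obs();D.append((o['joint_pos'],o['tcp_pos'],o['tool_rot'],1))
    best=[]
    for s in itertools.product((1,-1),repeat=4):
        def r(x):
            e=[]
            for q,p,R,w in D:
                P,Q=fk(q,x[:8],s,x[8:]);e+=[w*(P-p),w*150*(Q-np.array(R)).ravel()]
            return np.concatenate(e)
        for o1 in(0,90,180,-90):
          for o2 in(0,180):
            z=least_squares(r,[350,400,400,250,0,0,0,0,o1,o2],max_nfev=60);best.append((z.cost,s,z.x))
    best.sort(key=lambda b:b[0])
    for b in best[:3]:print(round(b[0],2),b[1],b[2].round(1).tolist())
E
python3 kin.py
```

```text
75.66 (-1, -1, -1, -1) [331.3, 539.1, 555.1, 417.1, -84.8, -83.8, -12.9, -110.7, -4.8, 85.6]
75.66 (-1, -1, -1, -1) [331.3, 539.1, 555.1, 417.1, -84.8, -83.8, -12.9, -110.7, -4.8, 85.6]
75.66 (-1, -1, -1, -1) [331.3, 539.1, 555.1, 417.1, -84.8, -83.8, -12.9, -110.7, -4.8, 85.6]
```

```bash
python3 - <<'E'
import re
s=open('kin.py').read()
s=s.replace("d1,d3,d5,d7,a2,a4,a5,a6=k","d1,d3,d5,d7,a2,a4,a5,a6,b2,b4,b5,b6,o2,o3,o4,o5=k")
s=s.replace("R@[a2,0,0]","R@[a2,b2,0]").replace("R@[a4,0,d3]","R@[a4,b4,d3]").replace("R@[a5,0,0]","R@[a5,b5,0]").replace("R@[a6,0,d7]","R@[a6,b6,d7]")
s=s.replace("Ry(q[1])","Ry(q[1]+o2)").replace("s[1]*q[2]","s[1]*q[2]+o3").replace("Ry(q[3])","Ry(q[3]+o4)").replace("s[2]*q[4]","s[2]*q[4]+o5").replace("Ry(q[5])","Ry(q[5]-o2-o4)")
s=s.replace("x[:8]","x[:16]").replace("x[8:]","x[16:]").replace("return np.concatenate(e)","return np.concatenate(e+[x[4:12]*.003,x[12:16]*.003])").replace("[350,400,400,250,0,0,0,0,o1,o2]","[350,400,400,250]+[0]*12+[o1,o2]").replace("max_nfev=60","max_nfev=40").replace("for o2 in(0,180)","for o2 in(-90,90)")
open('kin.py','w').write(s)
E
python3 kin.py
```

```text
0.3 (-1, -1, -1, -1) [279.7, 555.5, 489.4, 362.5, -3.1, 2.6, -1.9, -2.2, -33.9, -19.1, -19.1, 8.7, 0.1, -0.2, 0.1, 0.1, 0.1, 89.9]
0.3 (-1, -1, -1, -1) [279.7, 555.5, 489.4, 362.5, -3.1, 2.6, -1.9, -2.2, -33.9, -19.1, -19.1, 8.7, 0.1, -0.2, 0.1, 0.1, 0.1, -270.1]
0.3 (-1, -1, -1, -1) [279.7, 555.5, 489.4, 362.5, -3.1, 2.6, -1.9, -2.2, -33.9, -19.1, -19.1, 8.7, 0.1, -0.2, 0.1, 0.1, 0.1, 89.9]
```

```bash
cat > ik.py <<'E'
from kin import *
K=[279.7,555.5,489.4,362.5,-3.1,2.6,-1.9,-2.2,-33.9,-19.1,-19.1,8.7,.1,-.2,.1,.1];S=(-1,-1,-1,-1);OF=[.1,89.9]
def ik(p,R,q0,w=0,qm=None):
    def r(q):
        P,Q=fk(q,K,S,OF);return np.r_[(P-p)/1,200*(Rn.from_matrix(Q.T@R).as_rotvec()),w*(q-(qm if qm is not None else q0))]
    z=least_squares(r,np.clip(q0,LO+.1,HI-.1),bounds=(LO,HI),max_nfev=60)
    return z.x,np.abs(r(z.x)[:6]).max()
def grip(A,h=22):
    c=np.radians(A);return pt((-144+38*np.cos(c),-38*np.sin(c),h))
E
cat > s1.py <<'E'
from ik import *
rng=np.random.default_rng(0)
for roll in(0,90,-90,180):
  for tilt in(0,-8):   # tilt: negative=more upright
    R=rotL()@Rz(roll) if tilt==0 else rotL(np.radians(-tilt))@Rz(roll)
    for A in(0,90,180,270):
        best=[]
        for i in range(25):
            q,e=ik(grip(A),R,rng.uniform(LO,HI))
            if e<1: best.append((min((q-LO).min(),(HI-q).min()),q))
        best.sort(key=lambda b:-b[0])
        print(roll,tilt,A,len(best),[(round(b[0],1),b[1].round(0).astype(int).tolist()) for b in best[:2]])
E
time python3 s1.py
```

```text
0 0 0 13 [(np.float64(7.7), [53, 11, -59, 130, 60, 17, 27]), (np.float64(6.7), [49, 10, -54, 130, 58, 16, 28])]
0 0 90 12 [(np.float64(3.5), [62, 11, -62, 134, 68, 13, 23]), (np.float64(1.8), [67, 13, -68, 134, 71, 15, 21])]
0 0 180 15 [(np.float64(2.3), [57, 11, -64, 139, 87, 16, -2]), (np.float64(2.2), [54, 10, -61, 139, 87, 15, -3])]
0 0 270 16 [(np.float64(6.9), [50, 11, -63, 134, 75, 20, 6]), (np.float64(6.9), [50, 11, -63, 134, 75, 20, 6])]
0 -8 0 14 [(np.float64(14.7), [42, 10, -47, 125, 31, 24, 55]), (np.float64(13.9), [37, 9, -41, 125, 27, 23, 58])]
0 -8 90 19 [(np.float64(11.1), [55, 11, -55, 129, 33, 20, 57]), (np.float64(7.9), [30, 7, -28, 130, 17, 17, 71])]
0 -8 180 16 [(np.float64(7.7), [49, 10, -55, 133, 44, 19, 41]), (np.float64(7.1), [39, 8, -44, 134, 38, 17, 46])]
0 -8 270 13 [(np.float64(11.8), [32, 9, -42, 129, 37, 22, 43]), (np.float64(10.1), [11, 6, -20, 131, 28, 19, 50])]
90 0 0 11 [(np.float64(8.1), [56, 12, -62, 130, 62, 18, -64]), (np.float64(5.5), [44, 9, -49, 131, 55, 15, -60])]
90 0 90 12 [(np.float64(4.5), [64, 12, -65, 134, 70, 14, -68]), (np.float64(2.
[... 1759 characters left out ...]
.6), [39, 8, -44, 131, 53, 14, -148])]
180 0 90 8 [(np.float64(0.9), [53, 9, -52, 135, 64, 10, -154]), (np.float64(0.4), [50, 8, -49, 135, 63, 10, -153])]
180 0 180 0 []
180 0 270 0 []
180 -8 0 8 [(np.float64(14.7), [42, 10, -47, 125, 31, 24, -125]), (np.float64(11.2), [4, 6, -7, 127, 14, 20, -110])]
180 -8 90 9 [(np.float64(7.5), [25, 7, -23, 131, 15, 17, -107]), (np.float64(6.6), [4, 5, -1, 132, 6, 16, -99])]
180 -8 180 10 [(np.float64(7.7), [50, 10, -55, 133, 44, 19, -139]), (np.float64(6.9), [36, 8, -41, 134, 37, 16, -133])]
180 -8 270 13 [(np.float64(12.5), [45, 12, -56, 129, 44, 24, -143]), (np.float64(12.4), [44, 11, -55, 129, 43, 24, -142])]
real	0m13.793s
user	0m14.257s
sys	0m0.016s
```

```bash
cat > s2.py <<'E'
from ik import *
from rig import robot
q0=robot.get_obs()['joint_pos']
for tilt in(6,8,10):
    R=rotL(np.radians(tilt)); q=q0; out=[]
    for h in (60,22):
        for i in range(3): q,e=ik(grip(75,h),R,q,.05)
    print(tilt,e.round(2),q.round(0))
    mm=99
    for A in range(75,75+361,15):
        q,e=ik(grip(A),R,q,.05); m=np.minimum(q-LO,HI-q);mm=min(mm,m.min())
        if A%45==30: print('  ',A%360,e.round(1),q.round(0),m.min().round(1))
    print('   min',mm)
E
python3 s2.py
```

```text
6 0.0 [-40.   4.  45. 135.  -9.  13.  96.]
   75 0.0 [-40.   4.  45. 135.  -9.  13.  96.] 3.7
   120 0.0 [-42.   3.  46. 139.  -6.  10.  93.] 0.7
   165 0.7 [-34.   3.  33. 140.  14.   9.  69.] 0.0
   210 0.0 [-39.   3.  33. 140.  24.  11.  55.] 1.3
   255 0.0 [-39.   3.  32. 137.  23.  13.  55.] 4.0
   300 0.0 [-36.   4.  31. 133.  16.  16.  63.] 6.3
   345 0.0 [-32.   4.  30. 131.   8.  16.  74.] 7.1
   30 0.0 [-27.   4.  29. 132.   2.  16.  83.] 6.3
   75 0.0 [-24.   4.  28. 134.  -2.  13.  89.] 3.9
   min 1.7763568394002505e-15
8 0.0 [-42.   5.  48. 134. -11.  16.  98.]
   75 0.0 [-42.   5.  48. 134. -11.  16.  98.] 6.8
   120 0.0 [-44.   4.  49. 137.  -9.  13.  96.] 3.6
   165 0.0 [-51.   4.  52. 140.  -1.  11.  85.] 1.3
   210 0.0 [-59.   4.  56. 139.   6.  12.  74.] 1.8
   255 0.0 [-60.   5.  56. 136.   6.  15.  72.] 4.7
   300 0.0 [-56.   5.  54. 133.   1.  17.  78.] 8.1
   345 0.0 [-51.   6.  51. 131.  -4.  19.  86.] 9.5
   30 0.0 [-45.   6.  49. 131.  -9.  18.  94.] 9.1
   75 0.0 [-42.   5.  48. 134. -11.  16.  98.] 6.8
   min 1.1536884120642412
10 0.0 [-43.   6.  50. 133. -13.  19. 100.]
   75 0.0 [-43.   6.  50. 133. -13.  19. 100.] 8.5
   120 0.0 [-45.   5.  51. 136. -11.  16.  98.] 5.0
   165 0.0 [-51.   4.  53. 138.  -5.  14.  89.] 2.8
   210 0.0 [-58.   5.  56. 138.   0.  15.  80.] 3.2
   255 0.0 [-60.   6.  56. 135.   0.  17.  78.] 6.2
   300 0.0 [-56.   6.  54. 131.  -3.  20.  83.] 9.6
   345 0.0 [-51.   7.  52. 129.  -7.  22.  90.] 11.7
   30 0.0 [-46.   7.  51. 130. -11.  21.  96.] 11.2
   75 0.0 [-43.   6.  50. 133. -13.  19. 100.] 8.5
   min 2.5798705835699423
```

Tilting the hand 10° towards upright keeps every joint inside its range all the way round the dial. By geometry it also still clears the hood. I'll use that tilt.

```bash
cat >> ik.py <<'E'
T10=rotL(np.radians(10))
def gt(A,h=40.5,r=38): 
    c=np.radians(A);return pt((-144+r*np.cos(c),-r*np.sin(c),h))+18.8*T10[:,2]
E
python3 -c "
from ik import *
p,R=st()
for h in (60,40.5): print(rel(gt(75,h),T10,p,R))
"
```

```text
3.42 [-57.  -5.  59. 140.  39.  10.  49.] [539.6 -99.4 173.7] F [0.7 1.7 0.5] w 50.3
(array([ 4.2, -2.5,  1.4]), array([0.001, 0.172, 0.002]))
(array([ 4.2, -2.5, 20.9]), array([0.001, 0.172, 0.002]))
```

Emit:
servo_tool([
  [50,[1,0,-10],[0,0.06,0]],
  [50,[2,0,-15],[0,0.12,0]],
  [50,[3,0,-20],[0,0.172,0]],
  [50,[4,0,-20],[0,0.172,0]],
  [50,[4,0,-20],[0,0.172,0]],
])

```text
clock: 4.05
tcp_pos: [524.3, -99.0, 187.9]
tool_rot: [[-0.899, 0.117, 0.421], [0.107, 0.993, -0.049], [-0.424, 0.001, -0.906]]
contact_force: [-1.1, 0.1, 0.1]
gripper_width: 0.531
finger_force: 0.0
```

```bash
python3 -c "
from ik import *
p,R=st()
for h in (60,40.5): print(rel(gt(75,h),T10,p,R))
"
```

```text
4.05 [-68. -12.  67. 133.  28.  29.  62.] [524.3 -99.  187.9] F [-1.1  0.1  0.1] w 49.9
(array([-3.9, -1.1, 21.4]), array([ 0.001,  0.002, -0.   ]))
(array([-7.2, -1.1, 40.6]), array([ 0.001,  0.002, -0.   ]))
```

Emit:
servo_tool([
  [50,[-2,-1,8],[0,0,0]],
  [50,[-4,-1,20],[0,0,0]],
  [50,[-5.5,-1,30],[0,0,0]],
  [50,[-7,-1,40],[0,0,0]],
  [50,[-7.2,-1,40.6],[0,0,0]],
])

```text
clock: 4.68
tcp_pos: [540.1, -101.1, 161.1]
tool_rot: [[-0.899, 0.118, 0.422], [0.108, 0.993, -0.048], [-0.425, 0.002, -0.905]]
contact_force: [-0.9, 0.0, -0.3]
gripper_width: 0.531
finger_force: 0.0
```

```bash
python3 -c "
from ik import *
p,R=st()
print(rel(gt(75),T10,p,R))
from rig import robot
a=robot.grab_frame('scene')['color'][160:260,270:370,::-1];b=robot.grab_frame('top')['color'][140:240,275:375,::-1]
cv2.imwrite('pics/c3.png',cv2.resize(np.hstack([a,b]),(800,400),interpolation=cv2.INTER_CUBIC))"
```

```text
4.67 [-88. -28.  79. 133.  57.  40.  37.] [ 540.1 -101.1  161.1] F [-0.9  0.  -0.3] w 49.9
(array([-4.2, -0.9,  9.6]), array([ 0.002,  0.003, -0.001]))
```

View pics/c3.png

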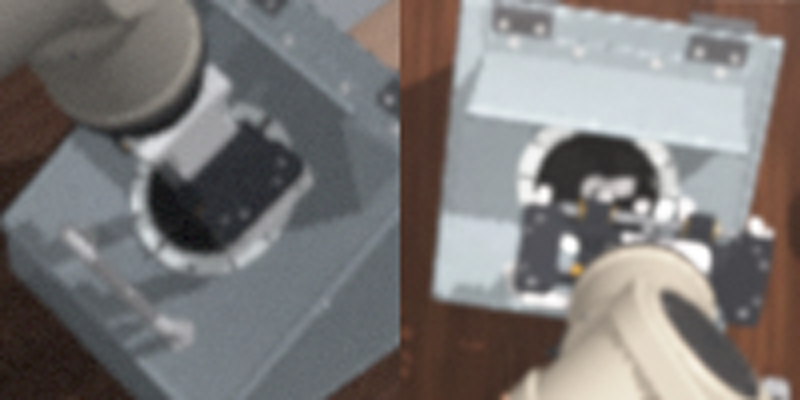

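The servo's own IK lets the elbow drift outward to the limits of j3 and j2. I'll model that drift so I can pick an approach that leaves the elbow where I want it.

```bash
cat > sim.py <<'E'
from ik import *
def jac(q):
    P,Q=fk(q,K,S,OF);J=np.zeros((6,7));e=1e-3
    for i in range(7):
        d=q.copy();d[i]+=e;p,r=fk(d,K,S,OF);J[:3,i]=(p-P)/e;J[3:,i]=Rn.from_matrix(r@Q.T).as_rotvec()/e
    return P,Q,J
def step(q,p,R,lam=0.0,home=None,kn=0,L=300,n=8):
    q=np.array(q,float)
    P,Q=fk(q,K,S,OF);w=Rn.from_matrix(R@Q.T).as_rotvec()
    for i in range(1,n+1):
        tp=P+(p-P)*i/n;tR=Rn.from_rotvec(w*i/n).as_matrix()@Q
        for _ in range(2):
            a_,b_,J=jac(q);J=J.copy();J[3:]*=L
            e=np.r_[tp-a_,L*Rn.from_matrix(tR@b_.T).as_rotvec()]
            free=np.ones(7,bool)
            for _ in range(3):
                Jf=J[:,free];dq=np.zeros(7);pi=Jf.T@np.linalg.inv(Jf@Jf.T+lam*np.eye(6));dq[free]=pi@e
                if home is not None: dq[free]+=kn*((np.eye(free.sum())-pi@Jf)@(home-q)[free])
                bad=((q+dq<LO)|(q+dq>HI))&free
                if not bad.any():break
                free&=~bad
            q=np.clip(q+dq,LO,HI)
    return q
if __name__=='__main__':
    L_=[[-79.4,24.4,4.2,92,-2,63.6,-3.8],[-79.6,10.2,5.3,84.8,-.9,84.9,-3.4],[-70,-8,14,103,2,85,20],[-53,-28,13,126,26,66,33],[-35,-21,29,138,35,30,52],[-57,-5,59,140,39,10,49],[-68,-12,67,133,28,29,62],[-88,-28,79,133,57,40,37]]
    H=np.array(L_[0]);mid=(LO+HI)/2
    print('mid',mid.round(0))
    for i in range(7):
        p,R=fk(L_[i+1],K,S,OF)
        print(L_[i+1],'pinv',step(L_[i],p,R,1e-6).round(0),'home',step(L_[i],p,R,1e-6,H,.2).round(0),'mid',step(L_[i],p,R,1e-6,mid,.2).round(0))
E
python3 sim.py
```

```text
mid [ 0. 47.  4. 77. 90. 63.  0.]
[-79.6, 10.2, 5.3, 84.8, -0.9, 84.9, -3.4] pinv [-80.  10.   5.  85.  -1.  85.  -3.] home [-79.  10.   5.  85.  -1.  85.  -3.] mid [-37.  16. -49.  82.  12.  88. -14.]
[-70, -8, 14, 103, 2, 85, 20] pinv [-69.  -8.  13. 103.   2.  85.  20.] home [-69.  -8.  13. 103.   2.  85.  20.] mid [-27.  -5. -24. 101.  -2.  84.  26.]
[-53, -28, 13, 126, 26, 66, 33] pinv [-51. -27.  12. 126.  25.  65.  34.] home [-53. -28.  13. 126.  26.  66.  33.] mid [-36. -25.   3. 125.  19.  61.  42.]
[-35, -21, 29, 138, 35, 30, 52] pinv [-44. -25.  35. 138.  42.  34.  45.] home [-48. -27.  37. 138.  45.  36.  42.] mid [-39. -22.  31. 138.  38.  31.  49.]
[-57, -5, 59, 140, 39, 10, 49] pinv [-63.  -7.  64. 140.  47.  12.  41.] home [-54.  -4.  56. 140.  36.   9.  52.] mid [-65.  -8.  65. 140.  49.  13.  39.]
[-68, -12, 67, 133, 28, 29, 62] pinv [-68. -12.  67. 133.  29.  29.  61.] home [-69. -13.  67. 133.  29.  29.  61.] mid [-78. -24.  70. 133.  47.  39.  44.]
[-88, -28, 79, 133, 57, 40, 37] pinv [-61.   6.  70. 134. -16.  20. 104.] home [-79. -14.  77. 135.  39.  28.  52.] mid [-87. -28.  78. 133.  57.  40.  37.]
```

```bash
cat > s3.py <<'E'
from sim import *
from rig import robot
q0=robot.get_obs()['joint_pos']
def tool(az,tilt): # closing line tangential like now; tilt forward from down
    z=np.array([np.sin(tilt)*np.cos(az),np.sin(tilt)*np.sin(az),-np.cos(tilt)]);y=np.array([-np.sin(az),np.cos(az),0]);return np.c_[np.cross(y,z),y,z]
def cyl(r,az,z): a_=np.radians(az);return np.array([r*np.cos(a_),r*np.sin(a_),z])
def run(W,q):
    for r,az,z,t in W:
        q=step(q,cyl(r,az,z),tool(np.radians(az),np.radians(t)),1e-6,n=25)
        P,_=fk(q,K,S,OF);print((r,az,z,t),q.round(0),'err',np.linalg.norm(P-cyl(r,az,z)).round(1))
    return q
fin=[(480,-8,330,20),(480,-8,280,25)]
for W in ([(480,-11,300,25),(700,-11,450,15),(700,-70,450,0),(450,-70,450,0),(450,-8,400,0)]+fin,
          [(480,-11,300,25),(800,-11,450,25),(800,-90,450,0),(450,-90,450,0),(450,-8,400,0)]+fin,
          [(480,-11,300,25),(450,-8,400,0),(450,55,450,0),(800,55,450,15),(800,-8,450,15)]+fin):
    print();q=run(W,q0)
    for h in(60,40.5): q=step(q,gt(75,h),T10,1e-6);print(q.round(0))
E
python3 s3.py
```

```text
(480, -11, 300, 25) [-57. -28.  39. 129.  36.  56.  46.] err 0.0
(700, -11, 450, 15) [-96. -25.  77.  92.  35.  76.  59.] err 27.5
(700, -70, 450, 0) [-42. -28.  78.  88.  35.  87.  59.] err 58.1
(450, -70, 450, 0) [-20. -28.  55. 100.  23.  97.  54.] err 0.0
(450, -8, 400, 0) [-48. -11.  42. 105.   7.  83.  74.] err 0.0
(480, -8, 330, 20) [-45. -20.  32. 122.  21.  57.  61.] err 0.0
(480, -8, 280, 25) [-43. -20.  31. 130.  26.  46.  56.] err 0.0
[-55.   1.  60. 133.  -0.  21.  89.]
[-48.   6.  56. 133. -16.  19. 103.]

(480, -11, 300, 25) [-57. -28.  39. 129.  36.  56.  46.] err 0.0
(800, -11, 450, 25) [-83. -14.  77.  98.  27.  53.  66.] err 78.8
(800, -90, 450, 0) [-19. -28.  75.  91.  40.  78.  57.] err 116.5
(450, -90, 450, 0) [ -0. -28.  55. 100.  23.  97.  54.] err 0.0
(450, -8, 400, 0) [-27.  -7.  24. 104.   3.  82.  79.] err 0.0
(480, -8, 330, 20) [-26. -15.  19. 121.  12.  54.  69.] err 0.0
(480, -8, 280, 25) [-25. -15.  17. 129.  16.  42.  65.] err 0.0
[-26.   2.  30. 132.   1.  21.  86.]
[-25.   5.  30. 132.  -5.  19.  91.]

(480, -11, 300, 25) [-57. -28.  39. 129.  36.  56.  46.] err 0.0
(450, -8, 400, 0) [-69. -19.  54. 105.  15.  86.  64.] err 0.0
(450, 55, 450, 0) [-93.  -8.  27.  99.   4.  88.  78.] err 0.0
(800, 55, 450, 15) [-81.  24.  33.  69. -14.  76.  95.] err 0.0
(800, -8, 450, 15) [-29.  29.  54.  70. -26.  78. 103.] err 0.0
(480, -8, 330, 20) [-52. -22.  37. 122.  25.  59.  57.] err 0.0
(480, -8, 280, 25) [-50. -22.  35. 130.  30.  48.  52.] err 0.0
[-69.   1.  76. 134.  -1.  21.  91.]
[-55.   7.  63. 133. -21.  19. 109.]
```

```bash
cat > s4.py <<'E'
from s3 import tool,cyl,step,gt,T10,np,q0,fk,K,S,OF,Rz,LO,HI
rng=np.random.default_rng(1);res=[]
import time;t0=time.time()
base=step(q0,cyl(480,-11,320),tool(np.radians(-11),np.radians(20)),1e-6,n=10)
def go(q,w,n=6):
    r,az,z,t,yaw=w;p=cyl(r,az,z)
    q=step(q,p,tool(np.radians(az),np.radians(t))@Rz(yaw),1e-6,n=n);return q,np.linalg.norm(fk(q,K,S,OF)[0]-p)
while time.time()-t0<200:
    q=base;W=[];ok=True
    for k in range(rng.integers(2,5)):
        w=(rng.uniform(450,780),rng.uniform(-100,15),rng.uniform(330,520),rng.uniform(-15,30),rng.uniform(-90,90));W.append(w)
        q,e=go(q,w)
        if e>5: ok=False;break
    if not ok: continue
    w=(480,-8,330,20,0);q,e=go(q,w)
    if e>2: continue
    L=sum(np.linalg.norm(cyl(*u[:3])-cyl(*v[:3])) for u,v in zip([w]+W,W+[w]))
    res.append((q[2],L,q.round(0),W))
res.sort(key=lambda r:r[0]+r[1]/300)
print(len(res))
for r in res[:6]: print(round(r[0]),round(r[1]),r[2],[tuple(int(x) for x in w) for w in r[3]])
E
sed -i 's/^for W in/if __name__=="__main__":\n  for W in/' s3.py; sed -i 's/^    print();q=run/      print();q=run/;s/^    for h in(60/      for h in(60/' s3.py
python3 s4.py
```

```text
3075
-66 1643 [ 91. -26. -66. 118. -35.  57. 121.] [(514, -77, 505, 16, 43), (740, -79, 394, 2, -59), (762, -74, 375, -3, -83)]
-66 1860 [ 93. -27. -66. 118. -37.  58. 123.] [(602, -29, 427, 20, 80), (715, -41, 406, 18, 7), (694, -92, 418, 4, -84), (497, -50, 376, 14, -7)]
-65 1919 [ 90. -25. -65. 118. -33.  57. 120.] [(599, -99, 361, 25, 71), (520, -91, 443, -12, -80), (739, -74, 439, 11, 35)]
-66 2118 [ 93. -27. -66. 118. -36.  58. 122.] [(671, -84, 379, 1, 84), (677, -56, 355, 27, 17), (746, -77, 447, 4, -87), (515, -66, 340, 7, -38)]
-65 1692 [ 87. -23. -65. 118. -31.  56. 117.] [(639, -89, 450, 24, -35), (751, -79, 480, 3, 20)]
-65 1901 [ 87. -23. -65. 118. -31.  56. 117.] [(452, -62, 365, 26, -60), (735, -96, 503, -7, -26), (682, -69, 354, 15, 28), (646, -68, 387, -14, -73)]
```

```bash
cat >> s4.py <<'E'
out=[]
t0=time.time()
for r in res:
    if time.time()-t0>150: break
    if r[0]>-20 or r[1]>2000: continue
    q=step(q0,cyl(480,-11,320),tool(np.radians(-11),np.radians(20)),1e-6,n=40);Q=[q]
    bad=0
    for w in r[3]+[(480,-8,330,20,0)]: q,e=go(q,w,30);Q.append(q);bad=max(bad,e)
    if bad<5: out.append((q[2],r[1],r[3],Q))
out.sort(key=lambda r:abs(r[0]+45)/3+r[1]/100)
print(len(out))
for r in out[:4]:
    print(round(r[0]),round(r[1]),[tuple(int(x) for x in w) for w in r[2]])
    for q in r[3]: print('    ',q.round(0))
E
python3 s4.py|tail -30
```

```text
-65 1919 [ 90. -25. -65. 118. -33.  57. 120.] [(599, -99, 361, 25, 71), (520, -91, 443, -12, -80), (739, -74, 439, 11, 35)]
-66 2118 [ 93. -27. -66. 118. -36.  58. 122.] [(671, -84, 379, 1, 84), (677, -56, 355, 27, 17), (746, -77, 447, 4, -87), (515, -66, 340, 7, -38)]
-65 1692 [ 87. -23. -65. 118. -31.  56. 117.] [(639, -89, 450, 24, -35), (751, -79, 480, 3, 20)]
-65 1901 [ 87. -23. -65. 118. -31.  56. 117.] [(452, -62, 365, 26, -60), (735, -96, 503, -7, -26), (682, -69, 354, 15, 28), (646, -68, 387, -14, -73)]
123
-51 1012 [(682, 5, 477, 16, 15), (671, -26, 493, 22, 5), (643, -15, 461, -8, -85)]
     [-61. -28.  43. 123.  33.  63.  49.]
     [-67.  15.  72.  86. -17.  73.  84.]
     [-54.   2.  78.  91.  -1.  66.  82.]
     [ 41.  29. -53.  62.  20. 106. 154.]
     [ 62. -14. -51. 118. -14.  51.  99.]
-45 1262 [(460, -54, 427, -1, 88), (586, -36, 489, 28, -23), (494, -37, 485, 22, -87), (690, -14, 476, 1, -72)]
     [-61. -28.  43. 123.  33.  63.  49.]
     [-21. -14.  57. 100.  11.  89. -19.]
     [-46. -28.  48. 103.  38.  73.  76.]
     [-31. -28.  35. 106.  29.  78. 142.]
     [ 38.  25. -47.  63.  19.  97. 144.]
     [ 54. -13. -45. 118. -11.  51.  95.]
-29 784 [(515, 6, 365, 1, 27), (727, -21, 346, -5, -77)]
     [-61. -28.  43. 123.  33.  63.  49.]
     [-75.  -3.  61. 104.   3.  76.  55.]
     [ 30.  31. -23.  66.  11.  91. 155.]
     [ 33. -11. -29. 119.  -5.  51.  88.]
-43 1349 [(513, -46, 497, -1, 38), (541, -47, 490, 18, -35), (532, 13, 411, 22, 64), (632, -7, 348, -9, -86)]
     [-61. -28.  43. 123.  33.  63.  49.]
     [-52. -16.  76.  87.  15.  98.  31.]
     [-39. -28.  50.  99.  32.  84.  89.]
     [-40. -11.  14. 110.   8.  60.  10.]
     [ 33.  28. -47.  76.  17.  94. 156.]
     [ 51. -12. -43. 118. -10.  51.  94.]
```

```bash
cat > s5.py <<'E'
from s4h import *
E
sed -n '1,1p' s4.py > s4h.py; sed -n '/^def go/,/^    q=step/p' s4.py >> s4h.py
cat > s5.py <<'E'
from s4h import *
for rr in (650,720):
  for ym in(-75,-90):
    q=q0
    for w in [(480,-11,320,20,0),(rr,-15,400,0,0),(rr,-15,400,0,ym),(rr,-15,400,0,0),(480,-8,330,20,0),(480,-8,280,25,0)]:
        q,e=go(q,w,30);print(w,q.round(0),e.round(1))
    for h in(60,40.5): q=step(q,gt(75,h),T10,1e-6,n=20);print(q.round(0))
    print()
E
python3 s5.py; python3 -c "
from s4h import *
from h import rel,st
p,R=st()
for w in [(480,-11,320,20,0),(700,-15,400,0,0)]:print(rel(cyl(*w[:3]),tool(np.radians(w[1]),np.radians(w[3])),p,R))"
```

```text
(480, -11, 320, 20, 0) [-61. -28.  43. 123.  33.  63.  49.] 0.0
(650, -15, 400, 0, 0) [-91. -25.  78.  96.  30.  82.  60.] 46.6
(650, -15, 400, 0, -75) [-95. -28.  79.  94.  32.  84. 133.] 40.6
(650, -15, 400, 0, 0) [-95. -28.  79.  94.  32.  84.  58.] 40.6
(480, -8, 330, 20, 0) [-64. -28.  42. 122.  32.  64.  49.] 0.0
(480, -8, 280, 25, 0) [-61. -28.  42. 130.  38.  53.  44.] 0.0
[-80. -17.  76. 134.  42.  31.  50.]
[-88. -28.  79. 133.  58.  39.  36.]

(480, -11, 320, 20, 0) [-61. -28.  43. 123.  33.  63.  49.] 0.0
(650, -15, 400, 0, 0) [-91. -25.  78.  96.  30.  82.  60.] 46.6
(650, -15, 400, 0, -90) [-95. -28.  78.  94.  32.  85. 148.] 40.8
(650, -15, 400, 0, 0) [-95. -28.  78.  94.  32.  85.  58.] 40.8
(480, -8, 330, 20, 0) [-64. -28.  42. 122.  32.  64.  50.] 0.0
(480, -8, 280, 25, 0) [-61. -28.  42. 130.  38.  53.  44.] 0.0
[-80. -17.  76. 134.  42.  31.  50.]
[-88. -28.  79. 133.  58.  39.  36.]

(480, -11, 320, 20, 0) [-61. -28.  43. 123.  33.  63.  49.] 0.0
(720, -15, 400, 0, 0) [-91. -26.  77.  96.  34.  77.  58.] 80.9
(720, -15, 400, 0, -75) [-94. -28.  78.  94.  35.  79.
[... 254 characters left out ...]
 133.  58.  39.  36.]

(480, -11, 320, 20, 0) [-61. -28.  43. 123.  33.  63.  49.] 0.0
(720, -15, 400, 0, 0) [-91. -26.  77.  96.  34.  77.  58.] 80.9
(720, -15, 400, 0, -90) [-95. -28.  79.  94.  36.  79. 147.] 73.1
(720, -15, 400, 0, 0) [-95. -28.  79.  94.  35.  79.  58.] 73.1
(480, -8, 330, 20, 0) [-64. -28.  42. 122.  32.  64.  49.] 0.0
(480, -8, 280, 25, 0) [-61. -28.  42. 130.  38.  53.  44.] 0.0
[-80. -17.  76. 134.  42.  31.  50.]
[-88. -28.  79. 133.  58.  39.  36.]

4.78 [-88. -28.  79. 133.  57.  40.  37.] [ 540.3 -102.3  161.3] F [ 0.4  0.5 -0.9] w 50.1
(array([  -4.3,    2.6, -173.3]), array([0.029, 0.09 , 0.065]))
(array([-232.2,  -61.5, -154.7]), array([0.033, 0.439, 0.139]))
```

Emit:
servo_tool([
  [60,[0,0,-40],[0,0,0]],
  [60,[0,0,-80],[0,0,0]],
  [60,[-2,1,-120],[0.01,0.03,0.02]],
  [60,[-4,3,-160],[0.02,0.06,0.04]],
  [60,[-4,3,-173],[0.03,0.09,0.065]],
])

```text
clock: 5.4
tcp_pos: [471.3, -91.1, 321.6]
tool_rot: [[-0.922, 0.192, 0.337], [0.18, 0.981, -0.066], [-0.344, -0.0, -0.939]]
contact_force: [-0.4, -1.1, -0.1]
gripper_width: 0.642
finger_force: 0.0
```

```bash
cat > nx.py <<'E'
from s4h import *
from h import rel,st
import sys
p,R=st()
for w in eval(sys.argv[1]):
    print(w,rel(cyl(*w[:3]),tool(np.radians(w[1]),np.radians(w[3]))@Rz(w[4]),p,R)); q0,e=go(q0,w,30);print('  sim',q0.round(0),e.round(1))
E
python3 nx.py "[(515,6,365,1,27),(727,-21,346,-5,-77),(480,-8,330,20,0)]"
```

```text
5.4 [-60. -27.  43. 123.  32.  62.  50.] [471.3 -91.1 321.6] F [-0.4 -1.1 -0.1] w 60.4
(515, 6, 365, 1, 27) (array([-26.5, 150. , -36.6]), array([0.023, 0.334, 0.173]))
  sim [-72.  -1.  60. 103.   1.  76.  56.] 0.0
(727, -21, 346, -5, -77) (array([-230.1, -126.5,   58.2]), array([-0.269,  0.376, -1.148]))
  sim [ 31.  31. -25.  66.  12.  90. 154.] 0.0
(480, -8, 330, 20, 0) (array([-2.2, 24.6, -8.2]), array([-0.019,  0.002, -0.05 ]))
  sim [ 34. -11. -30. 119.  -5.  51.  88.] 0.0
```

Model and robot agree, so I'll carry on with the manoeuvre.

Emit:
servo_tool([
  [60,[-5,30,-10],[0.005,0.07,0.035]],
  [60,[-10,60,-18],[0.01,0.14,0.07]],
  [60,[-16,90,-25],[0.014,0.2,0.105]],
  [60,[-21,120,-31],[0.018,0.27,0.14]],
  [60,[-26,150,-37],[0.023,0.334,0.173]],
])

```text
clock: 6.02
tcp_pos: [512.3, 55.5, 363.5]
tool_rot: [[-0.934, 0.357, 0.016], [0.358, 0.934, 0.004], [-0.013, 0.009, -1.0]]
contact_force: [0.0, -0.5, 0.3]
gripper_width: 0.636
finger_force: 0.0
```

```bash
python3 nx.py "[(600,-6,360,-1,-10),(670,-13,355,-3,-47),(727,-21,346,-5,-77),(480,-8,330,20,0)]"
```

```text
6.03 [-74.   0.  63. 103.  -0.  76.  58.] [512.3  55.5 363.5] F [ 0.  -0.5  0.3] w 59.8
(600, -6, 360, -1, -10) (array([-121.1,  -80.2,    4.3]), array([ 0.007,  0.033, -0.435]))
  sim [-46.  18.  60.  92. -16.  80. 110.] 0.0
(670, -13, 355, -3, -47) (array([-204.9, -142.4,    9.9]), array([-0.016,  0.068, -0.959]))
  sim [-25.  26.  50.  81. -20.  85. 149.] 0.0
(727, -21, 346, -5, -77) (array([-268.2, -235.8,   18.8]), array([-0.06 ,  0.091, -1.341]))
  sim [ 28.  30. -20.  67.   9.  90. 156.] 0.0
(480, -8, 330, 20, 0) (array([  -8.8, -127.7,   32.4]), array([-0.032, -0.333, -0.225]))
  sim [ 29. -11. -26. 119.  -4.  51.  87.] 0.0
```

Emit:
servo_tool([
  [60,[-45,-30,2],[0,0.01,-0.18]],
  [60,[-90,-60,4],[0,0.02,-0.36]],
  [60,[-130,-88,5],[0,0.035,-0.54]],
  [60,[-168,-115,7],[-0.005,0.05,-0.72]],
  [60,[-200,-140,10],[-0.012,0.065,-0.9]],
])

```text
clock: 6.65
tcp_pos: [632.4, -118.8, 357.4]
tool_rot: [[-0.959, -0.282, -0.026], [-0.283, 0.959, 0.006], [0.023, 0.013, -1.0]]
contact_force: [0.2, 2.0, 1.2]
gripper_width: 0.637
finger_force: 0.0
```

```bash
python3 nx.py "[(727,-21,346,-5,-77),(480,-8,330,20,0)]"
```

```text
6.65 [-34.  24.  56.  86. -20.  82. 129.] [ 632.4 -118.8  357.4] F [0.2 2.  1.2] w 59.9
(727, -21, 346, -5, -77) (array([  -4.6, -149.1,    9.4]), array([-0.054,  0.031, -0.691]))
  sim [ 27.  30. -18.  67.   8.  89. 156.] 0.0
(480, -8, 330, 20, 0) (array([135.3,  93.9,  31.7]), array([ 0.082, -0.369,  0.421]))
  sim [ 27. -11. -24. 119.  -3.  51.  86.] 0.0
```

Emit:
servo_tool([
  [60,[-1,-25,2],[-0.01,0.005,-0.15]],
  [60,[-2,-55,4],[-0.02,0.01,-0.3]],
  [60,[-3,-85,6],[-0.03,0.02,-0.44]],
  [60,[-4,-115,8],[-0.04,0.025,-0.57]],
  [60,[-5,-149,9],[-0.054,0.031,-0.69]],
])

```text
clock: 7.28
tcp_pos: [664.3, -223.5, 334.5]
tool_rot: [[-0.667, -0.738, -0.101], [-0.743, 0.668, 0.026], [0.049, 0.092, -0.995]]
contact_force: [0.1, -0.0, -0.8]
gripper_width: 0.637
finger_force: 0.0
```

```bash
python3 nx.py "[(727,-21,346,-5,-77),(740,-25,346,-5,-85),(480,-8,330,20,0)]"
```

```text
7.28 [  3.  27.  16.  74.  -7.  86. 157.] [ 664.3 -223.5  334.5] F [ 0.1 -0.  -0.8] w 59.9
(727, -21, 346, -5, -77) (array([ 18.4, -34.3, -13.9]), array([ 0.012, -0.017, -0.141]))
  sim [ 27.  30. -18.  67.   8.  89. 157.] 0.0
(740, -25, 346, -5, -85) (array([ 62.6, -63.3, -14.4]), array([ 0.012, -0.022, -0.211]))
  sim [ 43.  36. -42.  63.  21.  94. 157.] 0.0
(480, -8, 330, 20, 0) (array([  9.4, 243.8,  27.6]), array([ 0.231, -0.411,  0.957]))
  sim [ 55. -13. -46. 118. -12.  51.  96.] 0.0
```

Emit:
servo_tool([
  [60,[9,-17,-7],[0.006,-0.01,-0.07]],
  [60,[18,-34,-14],[0.012,-0.017,-0.14]],
  [60,[33,-44,-14],[0.012,-0.02,-0.165]],
  [60,[48,-53,-14],[0.012,-0.02,-0.19]],
  [60,[63,-63,-14],[0.012,-0.022,-0.21]],
])

```text
clock: 7.9
tcp_pos: [669.4, -313.3, 346.3]
tool_rot: [[-0.502, -0.862, -0.078], [-0.865, 0.5, 0.038], [0.007, 0.086, -0.996]]
contact_force: [0.4, 0.7, -1.7]
gripper_width: 0.64
finger_force: 0.0
```

```bash
python3 nx.py "[(480,-8,330,20,0),(480,-8,290,25,0)]"; python3 -c "
from s4h import *
from h import st,rel
p,R=st();print(rel(gt(75,110),T10,p,R))"
```

```text
7.9 [ 43.  35. -41.  64.  20.  93. 157.] [ 669.4 -313.3  346.3] F [ 0.4  0.7 -1.7] w 60.2
(480, -8, 330, 20, 0) (array([-116.1,  289.1,   40.6]), array([ 0.278, -0.364,  1.161]))
  sim [ 54. -13. -46. 118. -11.  51.  95.] 0.0
(480, -8, 290, 25, 0) (array([-116.3,  285.7,   80.4]), array([ 0.33 , -0.44 ,  1.151]))
  sim [ 53. -14. -45. 126. -14.  40.  97.] 0.0
7.9 [ 43.  35. -41.  64.  20.  93. 157.] [ 669.4 -313.3  346.3] F [ 0.4  0.7 -1.7] w 60.2
(array([-106.2,  234.9,  155.3]), array([ 0.325, -0.442,  1.129]))
```

The elbow is now on the good side (j3 = -41). Now back to the dial.

Emit:
servo_tool([
  [60,[-17,42,0],[0.03,-0.04,0.165]],
  [60,[-34,84,3],[0.07,-0.09,0.33]],
  [60,[-50,125,8],[0.11,-0.14,0.49]],
  [60,[-66,166,14],[0.15,-0.19,0.65]],
  [60,[-83,206,20],[0.19,-0.25,0.81]],
])

```text
clock: 8.52
tcp_pos: [531.7, -135.6, 342.9]
tool_rot: [[-0.95, -0.213, 0.227], [-0.211, 0.977, 0.03], [-0.228, -0.02, -0.973]]
contact_force: [0.6, 1.2, 1.4]
gripper_width: 0.64
finger_force: 0.0
```

```bash
cat > n2.py <<'E'
from s4h import *
from h import st,rel
import sys
p,R=st();q=q0
for A,h in eval(sys.argv[1]):
    q=step(q,gt(A,h),T10,1e-6,n=20);print((A,h),rel(gt(A,h),T10,p,R),q.round(0))
E
python3 n2.py "[(75,130),(75,60),(75,40.5)]+[(t,40.5) for t in range(75,436,60)]"
```

```text
8.53 [ 53.   2. -43. 105.  -3.  61. 114.] [ 531.7 -135.6  342.9] F [0.6 1.2 1.4] w 60.1
(75, 130) (array([ 51.3,  47.5, 105.6]), array([ 0.09 , -0.201,  0.321])) [ 53.  -4. -47. 128.  -5.  30.  94.]
(75, 60) (array([ 27.5,  35.6, 170.3]), array([ 0.09 , -0.201,  0.321])) [ 48.   7. -46. 127.  17.  24.  72.]
(75, 40.5) (array([ 20.9,  32.2, 188.4]), array([ 0.09 , -0.201,  0.321])) [ 44.  10. -44. 127.  23.  22.  66.]
(75, 40.5) (array([ 20.9,  32.2, 188.4]), array([ 0.09 , -0.201,  0.321])) [ 44.  10. -44. 127.  23.  22.  66.]
(135, 40.5) (array([ 50.1,  51.7, 202.7]), array([ 0.09 , -0.201,  0.321])) [ 42.   9. -42. 132.  27.  19.  61.]
(195, 40.5) (array([ 47. ,  89.2, 208.5]), array([ 0.09 , -0.201,  0.321])) [ 35.   8. -41. 133.  33.  19.  49.]
(255, 40.5) (array([ 14.6, 107.1, 199.9]), array([ 0.09 , -0.201,  0.321])) [ 32.   9. -42. 129.  33.  23.  46.]
(315, 40.5) (array([-14.6,  87.6, 185.5]), array([ 0.09 , -0.201,  0.321])) [ 34.  10. -43. 125.  29.  26.  53.]
(375, 40.5) (array([-11.5,  50.2, 179.7]), array([ 0.09 , -0.201,  0.321])) [ 40.  10. -43. 124.  25.  25.  62.]
(435, 40.5) (array([ 20.9,  32.2, 188.4]), array([ 0.09 , -0.201,  0.321])) [ 44.  10. -43. 127.  23.  22.  66.]
```

```bash
sed -i 's/T10=rotL(np.radians(10))/T10=rotL(np.radians(6))/' ik.py; python3 n2.py "[(75,110),(75,60),(75,40.5)]+[(t,40.5) for t in range(75,436,60)]"
```

```text
8.53 [ 53.   2. -43. 105.  -3.  61. 114.] [ 531.7 -135.6  342.9] F [0.6 1.2 1.4] w 60.1
(75, 110) (array([ 43.3,  43.7, 123.8]), array([ 0.102, -0.27 ,  0.318])) [ 53.  -3. -47. 131.  -3.  22.  92.]
(75, 60) (array([ 26.3,  35.2, 170. ]), array([ 0.102, -0.27 ,  0.318])) [ 48.   6. -46. 130.  20.  18.  69.]
(75, 40.5) (array([ 19.6,  31.8, 188. ]), array([ 0.102, -0.27 ,  0.318])) [ 43.   8. -42. 130.  28.  16.  61.]
(75, 40.5) (array([ 19.6,  31.8, 188. ]), array([ 0.102, -0.27 ,  0.318])) [ 43.   8. -42. 130.  28.  16.  61.]
(135, 40.5) (array([ 48.9,  51.3, 202.4]), array([ 0.102, -0.27 ,  0.318])) [ 39.   7. -39. 135.  35.  13.  52.]
(195, 40.5) (array([ 45.8,  88.8, 208.2]), array([ 0.102, -0.27 ,  0.318])) [ 30.   7. -36. 136.  45.  14.  37.]
(255, 40.5) (array([ 13.4, 106.7, 199.6]), array([ 0.102, -0.27 ,  0.318])) [ 28.   7. -38. 132.  43.  18.  36.]
(315, 40.5) (array([-15.9,  87.2, 185.2]), array([ 0.102, -0.27 ,  0.318])) [ 32.   8. -40. 128.  36.  20.  46.]
(375, 40.5) (array([-12.7,  49.8, 179.4]), array([ 0.102, -0.27 ,  0.318])) [ 38.   9. -41. 127.  30.  20.  57.]
(435, 40.5) (array([ 19.6,  31.8, 188. ]), array([ 0.102, -0.27 ,  0.318])) [ 42.   8. -41. 130.  28.  16.  62.]
```

Emit:
servo_tool([
  [60,[10,10,20],[0.025,-0.06,0.08]],
  [60,[20,20,45],[0.05,-0.13,0.16]],
  [60,[30,30,75],[0.075,-0.2,0.24]],
  [60,[40,40,105],[0.102,-0.27,0.318]],
  [50,[43,44,124],[0.102,-0.27,0.318]],
])

```text
clock: 9.15
tcp_pos: [507.7, -99.0, 210.1]
tool_rot: [[-0.871, 0.113, 0.479], [0.098, 0.994, -0.057], [-0.482, -0.003, -0.876]]
contact_force: [0.6, -0.8, 0.7]
gripper_width: 0.568
finger_force: 0.0
```

```bash
python3 n2.py "[(75,60),(75,40.5)]"
```

```text
9.15 [ 55.  -4. -49. 131.  -6.  22.  93.] [507.7 -99.  210.1] F [ 0.6 -0.8  0.7] w 53.4
(75, 60) (array([-7.6,  0.8, 49. ]), array([-0.001, -0.003,  0.005])) [ 49.   6. -47. 130.  21.  18.  68.]
(75, 40.5) (array([-9.7,  0.9, 68.4]), array([-0.001, -0.003,  0.005])) [ 45.   9. -44. 130.  29.  17.  60.]
```

Emit:
servo_tool([
  [46,[-3,0.5,17],[0,0,0.002]],
  [46,[-6,0.8,34],[0,-0.002,0.005]],
  [46,[-7.6,0.8,49],[0,-0.003,0.005]],
  [46,[-9,0.9,62],[0,-0.003,0.005]],
  [46,[-9.7,0.9,68.4],[0,-0.003,0.005]],
])

```text
clock: 9.78
tcp_pos: [550.9, -103.3, 155.8]
tool_rot: [[-0.869, 0.117, 0.481], [0.103, 0.993, -0.055], [-0.484, 0.001, -0.875]]
contact_force: [0.2, 0.1, -0.3]
gripper_width: 0.489
finger_force: 0.0
```

```bash
python3 n2.py "[(75,40.5)]"
```

```text
9.78 [ 47.   8. -46. 130.  28.  17.  61.] [ 550.9 -103.3  155.8] F [ 0.2  0.1 -0.3] w 46.0
(75, 40.5) (array([ 2.2,  0. , -0.1]), array([ 0.001, -0.001, -0.   ])) [ 46.   9. -45. 130.  30.  17.  59.]
```

Emit:
servo_tool([
  [30,[2,0,0],[0,0,0]],
  [22,[2,0,0],[0,0,0]],
  [15,[2,0,0],[0,0,0]],
  [12,[2,0,0],[0,0,0]],
  [12,[2,0,0],[0,0,0]],
])

```text
clock: 10.4
tcp_pos: [549.4, -102.0, 155.9]
tool_rot: [[-0.869, 0.114, 0.482], [0.099, 0.993, -0.056], [-0.485, -0.001, -0.874]]
contact_force: [-0.5, 1.0, 1.3]
gripper_width: 0.18
finger_force: 30.0
```

```bash
python3 n2.py "[(75,40.5)]"
```

```text
10.4 [ 47.   8. -46. 131.  28.  17.  61.] [ 549.4 -102.   155.9] F [-0.5  1.   1.3] w 16.9
(75, 40.5) (array([ 0.8, -1.1,  0.8]), array([0.001, 0.   , 0.004])) [ 46.   9. -45. 130.  30.  17.  60.]
```

The sleeve is held (opening 17 mm, 30 N). I'll work out the row shifts for the circular arcs.

```bash
cat > arc.py <<'E'
import numpy as np
def P(A,r=38): 
    A=np.radians(A);u,v=r*np.cos(A),-r*np.sin(A);return np.array([-.9945*u,v,-.105*u])
def rows(a,b,n=5): return [(P(a+(b-a)*i/n)-P(a)).round(1).tolist() for i in range(1,n+1)]
if __name__=='__main__':
    for a,b in[(75,150),(150,210),(210,330),(330,450),(90,210),(210,90),(90,-30),(330,210)]: print(a,b,rows(a,b))
E
python3 arc.py
```

```text
75 150 [[9.8, -1.3, 1.0], [19.6, 0.0, 2.1], [28.7, 3.8, 3.0], [36.5, 9.8, 3.9], [42.5, 17.7, 4.5]]
150 210 [[3.2, 7.3, 0.3], [4.9, 15.0, 0.5], [4.9, 23.0, 0.5], [3.2, 30.7, 0.3], [-0.0, 38.0, -0.0]]
210 330 [[-10.5, 11.7, -1.1], [-24.9, 18.2, -2.6], [-40.6, 18.2, -4.3], [-54.9, 11.7, -5.8], [-65.5, 0.0, -6.9]]
330 450 [[-4.9, -15.0, -0.5], [-3.2, -30.7, -0.3], [4.6, -44.4, 0.5], [17.4, -53.7, 1.8], [32.7, -57.0, 3.5]]
90 210 [[15.4, 3.3, 1.6], [28.1, 12.6, 3.0], [35.9, 26.3, 3.8], [37.6, 42.0, 4.0], [32.7, 57.0, 3.5]]
210 90 [[4.9, -15.0, 0.5], [3.2, -30.7, 0.3], [-4.6, -44.4, -0.5], [-17.4, -53.7, -1.8], [-32.7, -57.0, -3.5]]
90 -30 [[-15.4, 3.3, -1.6], [-28.1, 12.6, -3.0], [-35.9, 26.3, -3.8], [-37.6, 42.0, -4.0], [-32.7, 57.0, -3.5]]
330 210 [[10.5, 11.7, 1.1], [24.9, 18.2, 2.6], [40.6, 18.2, 4.3], [54.9, 11.7, 5.8], [65.5, -0.0, 6.9]]
```

Emit:
servo_tool([
  [12,[9.8,-1.3,1.0],[0,0,0]],
  [12,[19.6,0,2.1],[0,0,0]],
  [12,[28.7,3.8,3.0],[0,0,0]],
  [12,[36.5,9.8,3.9],[0,0,0]],
  [12,[42.5,17.7,4.5],[0,0,0]],
])

```text
clock: 11.02
tcp_pos: [516.5, -80.3, 131.2]
tool_rot: [[-0.868, 0.114, 0.482], [0.099, 0.993, -0.056], [-0.486, -0.001, -0.874]]
contact_force: [6.4, -0.5, 2.2]
gripper_width: 0.177
finger_force: 30.0
```

```bash
python3 n2.py "[(150,40.5)]"
```

```text
11.03 [ 40.   6. -42. 136.  38.  13.  48.] [516.5 -80.3 131.2] F [ 6.4 -0.5  2.2] w 16.6
(150, 40.5) (array([ 0.6, -1. ,  0.7]), array([0.001, 0.001, 0.003])) [ 39.   7. -41. 135.  40.  13.  46.]
```

Emit:
servo_tool([
  [12,[3.2,7.3,0.3],[0,0,0]],
  [12,[4.9,15,0.5],[0,0,0]],
  [12,[4.9,23,0.5],[0,0,0]],
  [12,[3.2,30.7,0.3],[0,0,0]],
  [12,[0,38,0],[0,0,0]],
])

```text
clock: 11.65
tcp_pos: [520.3, -43.4, 130.8]
tool_rot: [[-0.869, 0.115, 0.481], [0.1, 0.993, -0.057], [-0.484, -0.002, -0.875]]
contact_force: [1.6, -6.0, 2.2]
gripper_width: 0.18
finger_force: 30.0
```

```bash
python3 n2.py "[(210,40.5)]"
```

```text
11.65 [ 33.   6. -41. 136.  46.  15.  35.] [520.3 -43.4 130.8] F [ 1.6 -6.   2.2] w 16.9
(210, 40.5) (array([-0.1, -0.2,  0.7]), array([-0.001, -0.001,  0.003])) [ 32.   7. -40. 135.  47.  15.  34.]
```

Emit:
servo_tool([
  [12,[-10.5,11.7,-1.1],[0,0,0]],
  [12,[-24.9,18.2,-2.6],[0,0,0]],
  [12,[-40.6,18.2,-4.3],[0,0,0]],
  [12,[-54.9,11.7,-5.8],[0,0,0]],
  [12,[-65.5,0,-6.9],[0,0,0]],
])

```text
clock: 12.28
tcp_pos: [574.9, -47.8, 169.1]
tool_rot: [[-0.869, 0.112, 0.482], [0.098, 0.994, -0.055], [-0.485, -0.0, -0.875]]
contact_force: [-6.1, 3.6, 0.0]
gripper_width: 0.181
finger_force: 30.0
```

```bash
python3 n2.py "[(330,40.5)]"
```

```text
12.28 [ 37.   8. -44. 128.  34.  21.  48.] [574.9 -47.8 169.1] F [-6.1  3.6  0. ] w 17.0
(330, 40.5) (array([ 0.9, -2.2,  0.8]), array([ 0.002, -0.   ,  0.005])) [ 36.   9. -43. 127.  36.  21.  47.]
```

Emit:
servo_tool([
  [12,[-4.9,-15,-0.5],[0,0,0]],
  [12,[-3.2,-30.7,-0.3],[0,0,0]],
  [12,[4.6,-44.4,0.5],[0,0,0]],
  [12,[17.4,-53.7,1.8],[0,0,0]],
  [12,[32.7,-57,3.5],[0,0,0]],
])

```text
clock: 12.9
tcp_pos: [541.8, -102.6, 150.5]
tool_rot: [[-0.868, 0.114, 0.483], [0.1, 0.993, -0.056], [-0.487, -0.0, -0.874]]
contact_force: [3.8, 6.1, 4.1]
gripper_width: 0.178
finger_force: 30.0
```

Emit:
servo_tool([
  [12,[15.4,3.3,1.6],[0,0,0]],
  [12,[28.1,12.6,3.0],[0,0,0]],
  [12,[35.9,26.3,3.8],[0,0,0]],
  [12,[37.6,42,4.0],[0,0,0]],
  [12,[32.7,57,3.5],[0,0,0]],
])

```text
clock: 13.52
tcp_pos: [520.3, -43.2, 130.7]
tool_rot: [[-0.869, 0.115, 0.481], [0.1, 0.993, -0.058], [-0.484, -0.002, -0.875]]
contact_force: [2.8, -8.2, 2.8]
gripper_width: 0.181
finger_force: 30.0
```

```bash
python3 n2.py "[(210,40.5)]"
```

```text
13.53 [ 31.   6. -39. 136.  45.  15.  35.] [520.3 -43.2 130.7] F [ 2.8 -8.2  2.8] w 17.0
(210, 40.5) (array([-0.2, -0.4,  0.6]), array([-0.001, -0.001,  0.003])) [ 31.   7. -39. 135.  46.  15.  34.]
```

Forces are low and it is tracking well, so I'll make the second full turn.

Emit:
servo_tool([
  [12,[-10.5,11.7,-1.1],[0,0,0]],
  [12,[-24.9,18.2,-2.6],[0,0,0]],
  [12,[-40.6,18.2,-4.3],[0,0,0]],
  [12,[-54.9,11.7,-5.8],[0,0,0]],
  [12,[-65.5,0,-6.9],[0,0,0]],
])

```text
clock: 14.15
tcp_pos: [574.8, -47.5, 169.0]
tool_rot: [[-0.869, 0.112, 0.482], [0.098, 0.994, -0.054], [-0.485, -0.0, -0.875]]
contact_force: [-6.5, 3.9, 2.3]
gripper_width: 0.183
finger_force: 30.0
```

Emit:
servo_tool([
  [12,[-4.9,-15,-0.5],[0,0,0]],
  [12,[-3.2,-30.7,-0.3],[0,0,0]],
  [12,[4.6,-44.4,0.5],[0,0,0]],
  [12,[17.4,-53.7,1.8],[0,0,0]],
  [12,[32.7,-57,3.5],[0,0,0]],
])

```text
clock: 14.78
tcp_pos: [541.8, -102.5, 150.4]
tool_rot: [[-0.868, 0.114, 0.483], [0.099, 0.993, -0.056], [-0.487, -0.001, -0.874]]
contact_force: [0.8, 6.6, 7.4]
gripper_width: 0.186
finger_force: 30.0
```

Emit:
servo_tool([
  [12,[15.4,3.3,1.6],[0,0,0]],
  [12,[28.1,12.6,3.0],[0,0,0]],
  [12,[35.9,26.3,3.8],[0,0,0]],
  [12,[37.6,42,4.0],[0,0,0]],
  [12,[32.7,57,3.5],[0,0,0]],
])

```text
clock: 15.4
tcp_pos: [520.2, -43.1, 130.5]
tool_rot: [[-0.87, 0.115, 0.48], [0.1, 0.993, -0.058], [-0.484, -0.002, -0.875]]
contact_force: [1.4, -7.5, 3.3]
gripper_width: 0.18
finger_force: 30.0
```

```bash
cat > c.py <<'E'
# measured TCP points at 24-deg grid -> fit centre; print grip angle of latest
from h import *
T6=rotL(np.radians(6));L=np.c_[-rotL()[:,0],rotL()[:,1],-rotL()[:,2]]
X=np.array([[549.4,-102,155.9],[516.5,-80.3,131.2],[520.3,-43.4,130.8],[574.9,-47.8,169.1],[541.8,-102.6,150.5],[520.3,-43.2,130.7]])
U=(X@L)[:,:2]
z=least_squares(lambda c:np.linalg.norm(U-c,axis=1)-38,U.mean(0));print('centre lid',z.x,'res',z.fun.round(1))
nom=pt((-144,0,40.5))+18.8*T6[:,2];print('nominal',(nom@L)[:2])
p,R=st()
for q in list(X)+[p]:
    d=(q@L)[:2]-z.x;e=(q@L)[:2]-(nom@L)[:2];print(np.degrees(np.arctan2(-d[1],d[0])).round(1)%360,np.degrees(np.arctan2(-e[1],e[0])).round(1)%360)
E
python3 c.py
```

```text
centre lid [5.36163645e+02 6.15690942e-02] res [0.2 0.2 0.2 0.7 0.3 0.3]
nominal [535.38860033  -1.12861225]
15.4 [ 30.   6. -38. 136.  45.  15.  35.] [520.2 -43.1 130.5] F [ 1.4 -7.5  3.3] w 17.0
74.8 73.2
149.9 150.9
208.0 210.1
328.9 328.0
88.8 87.6
208.2 210.3
208.2 210.3
```

The fitted centre is within about 1.5 mm of nominal and the grip stands at about 209°, which is seven o'clock. Now anticlockwise 480°: past three once, then stopping at three the second time.

Emit:
servo_tool([
  [12,[4.9,-15,0.5],[0,0,0]],
  [12,[3.2,-30.7,0.3],[0,0,0]],
  [12,[-4.6,-44.4,-0.5],[0,0,0]],
  [12,[-17.4,-53.7,-1.8],[0,0,0]],
  [12,[-32.7,-57,-3.5],[0,0,0]],
])

```text
clock: 16.02
tcp_pos: [540.9, -102.5, 149.7]
tool_rot: [[-0.869, 0.114, 0.481], [0.099, 0.993, -0.056], [-0.484, -0.001, -0.875]]
contact_force: [-3.3, 8.5, 3.9]
gripper_width: 0.179
finger_force: 30.0
```

Emit:
servo_tool([
  [12,[-15.4,3.3,-1.6],[0,0,0]],
  [12,[-28.1,12.6,-3.0],[0,0,0]],
  [12,[-35.9,26.3,-3.8],[0,0,0]],
  [12,[-37.6,42,-4.0],[0,0,0]],
  [12,[-32.7,57,-3.5],[0,0,0]],
])

```text
clock: 16.65
tcp_pos: [575.1, -48.5, 169.3]
tool_rot: [[-0.868, 0.114, 0.482], [0.099, 0.993, -0.056], [-0.486, -0.001, -0.874]]
contact_force: [-4.0, -1.3, 3.3]
gripper_width: 0.182
finger_force: 30.0
```

Emit:
servo_tool([
  [12,[10.5,11.7,1.1],[0,0,0]],
  [12,[24.9,18.2,2.6],[0,0,0]],
  [12,[40.6,18.2,4.3],[0,0,0]],
  [12,[54.9,11.7,5.8],[0,0,0]],
  [12,[65.5,0,6.9],[0,0,0]],
])

```text
clock: 17.27
tcp_pos: [520.5, -42.5, 130.8]
tool_rot: [[-0.869, 0.112, 0.482], [0.098, 0.994, -0.055], [-0.485, -0.001, -0.874]]
contact_force: [5.4, -1.3, 4.1]
gripper_width: 0.178
finger_force: 30.0
```

```bash
python3 c.py|tail -1; python3 n2.py "[(210,40.5)]"
```

```text
209.3 211.4
17.27 [ 31.   6. -39. 136.  45.  15.  35.] [520.5 -42.5 130.8] F [ 5.4 -1.3  4.1] w 16.8
(210, 40.5) (array([ 0. , -1. ,  0.6]), array([0.002, 0.   , 0.005])) [ 30.   7. -38. 135.  46.  15.  34.]
```

Emit:
servo_tool([
  [12,[4.9,-15,0.5],[0,0,0]],
  [12,[3.2,-30.7,0.3],[0,0,0]],
  [12,[-4.6,-44.4,-0.5],[0,0,0]],
  [12,[-17.4,-53.7,-1.8],[0,0,0]],
  [12,[-32.7,-57,-3.5],[0,0,0]],
])

```text
clock: 17.9
tcp_pos: [540.7, -102.8, 149.6]
tool_rot: [[-0.869, 0.114, 0.481], [0.1, 0.993, -0.055], [-0.484, -0.0, -0.875]]
contact_force: [-2.5, 15.0, 0.1]
gripper_width: 0.18
finger_force: 30.1
```

```bash
python3 c.py|tail -1; python3 -c "
from arc import *
for a in (90,):
  for k in range(9): print(a+35*k,rows(a+35*k,a+35*k+35))"
```

```text
90.9 89.8
90 [[4.6, 0.3, 0.5], [9.1, 1.1, 1.0], [13.5, 2.5, 1.4], [17.7, 4.4, 1.9], [21.7, 6.9, 2.3]]
125 [[3.6, 2.9, 0.4], [6.8, 6.2, 0.7], [9.7, 9.9, 1.0], [12.0, 13.9, 1.3], [13.8, 18.1, 1.5]]
160 [[1.3, 4.4, 0.1], [2.1, 9.0, 0.2], [2.3, 13.7, 0.2], [1.9, 18.3, 0.2], [1.0, 22.8, 0.1]]
195 [[-1.5, 4.4, -0.2], [-3.5, 8.6, -0.4], [-5.9, 12.5, -0.6], [-8.9, 16.1, -0.9], [-12.2, 19.3, -1.3]]
230 [[-3.7, 2.8, -0.4], [-7.7, 5.0, -0.8], [-12.0, 6.8, -1.3], [-16.4, 8.1, -1.7], [-21.0, 8.7, -2.2]]
265 [[-4.6, 0.1, -0.5], [-9.2, -0.3, -1.0], [-13.7, -1.3, -1.4], [-18.1, -2.9, -1.9], [-22.2, -4.9, -2.3]]
300 [[-3.8, -2.6, -0.4], [-7.4, -5.6, -0.8], [-10.5, -9.0, -1.1], [-13.2, -12.8, -1.4], [-15.4, -16.8, -1.6]]
335 [[-1.7, -4.3, -0.2], [-2.8, -8.8, -0.3], [-3.4, -13.4, -0.4], [-3.5, -18.0, -0.4], [-3.0, -22.7, -0.3]]
370 [[1.1, -4.5, 0.1], [2.7, -8.9, 0.3], [4.8, -13.0, 0.5], [7.4, -16.8, 0.8], [10.5, -20.3, 1.1]]
```

The dial stands at three (about 90°), stopped the second time. Now slowly clockwise, in small calls so I can feel the bolt.

```bash
python3 -c "
from arc import *
print(rows(90,120),rows(120,150))
for k in range(14): print(150+20*k,rows(150+20*k,170+20*k))"
```

```text
[[4.0, 0.2, 0.4], [7.9, 0.8, 0.8], [11.7, 1.9, 1.2], [15.4, 3.3, 1.6], [18.9, 5.1, 2.0]] [[3.3, 2.2, 0.4], [6.4, 4.7, 0.7], [9.2, 7.5, 1.0], [11.7, 10.6, 1.2], [13.8, 13.9, 1.5]]
150 [[1.2, 2.3, 0.1], [2.3, 4.8, 0.2], [3.2, 7.3, 0.3], [3.9, 9.8, 0.4], [4.5, 12.4, 0.5]]
170 [[0.4, 2.6, 0.0], [0.6, 5.3, 0.1], [0.6, 7.9, 0.1], [0.4, 10.6, 0.0], [0.0, 13.2, 0.0]]
190 [[-0.5, 2.6, -0.1], [-1.3, 5.1, -0.1], [-2.2, 7.6, -0.2], [-3.3, 10.1, -0.3], [-4.5, 12.4, -0.5]]
210 [[-1.4, 2.2, -0.1], [-2.9, 4.4, -0.3], [-4.6, 6.4, -0.5], [-6.5, 8.3, -0.7], [-8.4, 10.1, -0.9]]
230 [[-2.1, 1.6, -0.2], [-4.3, 3.1, -0.5], [-6.5, 4.4, -0.7], [-8.9, 5.6, -0.9], [-11.4, 6.6, -1.2]]
250 [[-2.5, 0.8, -0.3], [-5.1, 1.5, -0.5], [-7.7, 1.9, -0.8], [-10.3, 2.2, -1.1], [-12.9, 2.3, -1.4]]
270 [[-2.6, -0.1, -0.3], [-5.3, -0.4, -0.6], [-7.9, -0.8, -0.8], [-10.4, -1.5, -1.1], [-12.9, -2.3, -1.4]]
290 [[-2.4, -1.0, -0.3], [-4.8, -2.2, -0.5], [-7.1, -3.5, -0.7], [-9.3, -5.0, -1.0], [-11.4, -6.6, -1.2]]
310 [[-2.0, -1.8, -0.2], [-3.8, -3.7, -0.4], [-5.5, -5.7, -0.6], [-7.0, -7.9, -0.7], [-8.4, -10.1, -0.9]]
330 [[-1.2, -2.3, -0.1], [-2.3, -4.8, -0.2], [-3.2, -7.3, -0.3], [-3.9, -9.8, -0.4], [-4.5, -12.4, -0.5]]
350 [[-0.4, -2.6, -0.0], [-0.6, -5.3, -0.1], [-0.6, -7.9, -0.1], [-0.4, -10.6, -0.0], [0.0, -13.2, 0.0]]
370 [[0.5, -2.6, 0.1], [1.3, -5.1, 0.1], [2.2, -7.6, 0.2], [3.3, -10.1, 0.3], [4.5, -12.4, 0.5]]
390 [[1.4, -2.2, 0.1], [2.9, -4.4, 0.3], [4.6, -6.4, 0.5], [6.5, -8.3, 0.7], [8.4, -10.1, 0.9]]
410 [[2.1, -1.6, 0.2], [4.3, -3.1, 0.5], [6.5, -4.4, 0.7], [8.9, -5.6, 0.9], [11.4, -6.6, 1.2]]
```

Emit:
servo_tool([
  [12,[4,1,0.4],[0,0,0]],
  [12,[7.9,1.8,0.8],[0,0,0]],
  [12,[11.7,2.9,1.2],[0,0,0]],
  [12,[15.4,4.3,1.6],[0,0,0]],
  [12,[18.9,6.1,2],[0,0,0]],
])

```text
clock: 18.52
tcp_pos: [526.5, -95.5, 139.2]
tool_rot: [[-0.868, 0.115, 0.482], [0.1, 0.993, -0.057], [-0.486, -0.001, -0.874]]
contact_force: [1.1, 0.2, 5.3]
gripper_width: 0.18
finger_force: 30.0
```

Emit:
servo_tool([
  [12,[3.3,2.2,0.4],[0,0,0]],
  [12,[6.4,4.7,0.7],[0,0,0]],
  [12,[9.2,7.5,1.0],[0,0,0]],
  [12,[11.7,10.6,1.2],[0,0,0]],
  [12,[13.8,13.9,1.5],[0,0,0]],
])

```text
clock: 19.15
tcp_pos: [516.5, -79.7, 130.9]
tool_rot: [[-0.869, 0.115, 0.481], [0.1, 0.993, -0.057], [-0.485, -0.001, -0.875]]
contact_force: [0.7, -1.6, 5.1]
gripper_width: 0.182
finger_force: 30.0
```

Emit:
servo_tool([
  [12,[1.2,2.3,0.1],[0,0,0]],
  [12,[2.3,4.8,0.2],[0,0,0]],
  [12,[3.2,7.3,0.3],[0,0,0]],
  [12,[3.9,9.8,0.4],[0,0,0]],
  [12,[4.5,12.4,0.5],[0,0,0]],
])

```text
clock: 19.77
tcp_pos: [514.5, -66.7, 128.4]
tool_rot: [[-0.869, 0.114, 0.481], [0.099, 0.993, -0.056], [-0.485, -0.001, -0.875]]
contact_force: [-0.5, -2.1, 3.5]
gripper_width: 0.182
finger_force: 30.0
```

Emit:
servo_tool([
  [12,[0.4,2.6,0],[0,0,0]],
  [12,[0.6,5.3,0.1],[0,0,0]],
  [12,[0.6,7.9,0.1],[0,0,0]],
  [12,[0.4,10.6,0],[0,0,0]],
  [12,[0,13.2,0],[0,0,0]],
])

```text
clock: 20.4
tcp_pos: [516.1, -53.5, 128.4]
tool_rot: [[-0.869, 0.114, 0.481], [0.099, 0.993, -0.056], [-0.485, -0.001, -0.875]]
contact_force: [-0.2, -4.1, 3.3]
gripper_width: 0.18
finger_force: 30.0
```

Emit:
servo_tool([
  [12,[-0.5,2.6,-0.1],[0,0,0]],
  [12,[-1.3,5.1,-0.1],[0,0,0]],
  [12,[-2.2,7.6,-0.2],[0,0,0]],
  [12,[-3.3,10.1,-0.3],[0,0,0]],
  [12,[-4.5,12.4,-0.5],[0,0,0]],
])

```text
clock: 21.02
tcp_pos: [521.2, -41.7, 131.1]
tool_rot: [[-0.869, 0.114, 0.481], [0.099, 0.993, -0.056], [-0.485, -0.001, -0.875]]
contact_force: [1.4, -5.2, 2.6]
gripper_width: 0.182
finger_force: 30.0
```

Emit:
servo_tool([
  [12,[-1.4,2.2,-0.1],[0,0,0]],
  [12,[-2.9,4.4,-0.3],[0,0,0]],
  [12,[-4.6,6.4,-0.5],[0,0,0]],
  [12,[-6.5,8.3,-0.7],[0,0,0]],
  [12,[-8.4,10.1,-0.9],[0,0,0]],
])

```text
clock: 21.65
tcp_pos: [528.9, -32.9, 135.7]
tool_rot: [[-0.869, 0.115, 0.481], [0.1, 0.993, -0.057], [-0.484, -0.001, -0.875]]
contact_force: [0.5, -7.4, 2.9]
gripper_width: 0.177
finger_force: 30.0
```

Emit:
servo_tool([
  [12,[-2.1,1.4,-0.2],[0,0,0]],
  [12,[-4.3,2.7,-0.5],[0,0,0]],
  [12,[-6.5,3.8,-0.7],[0,0,0]],
  [12,[-8.9,4.8,-0.9],[0,0,0]],
  [12,[-11.4,5.8,-1.2],[0,0,0]],
])

```text
clock: 22.28
tcp_pos: [538.9, -27.5, 142.2]
tool_rot: [[-0.869, 0.114, 0.481], [0.099, 0.994, -0.056], [-0.484, -0.001, -0.875]]
contact_force: [-4.5, -2.2, 1.8]
gripper_width: 0.176
finger_force: 30.0
```

Emit:
servo_tool([
  [12,[-2.5,0.8,-0.3],[0,0,0]],
  [12,[-5.1,1.5,-0.5],[0,0,0]],
  [12,[-7.7,1.9,-0.8],[0,0,0]],
  [12,[-10.3,2.2,-1.1],[0,0,0]],
  [12,[-12.9,2.3,-1.4],[0,0,0]],
])

```text
clock: 22.9
tcp_pos: [550.0, -26.4, 149.9]
tool_rot: [[-0.869, 0.114, 0.481], [0.099, 0.994, -0.056], [-0.485, -0.001, -0.875]]
contact_force: [-5.3, 0.8, 1.1]
gripper_width: 0.176
finger_force: 30.0
```

Emit:
servo_tool([
  [12,[-2.6,-0.1,-0.3],[0,0,0]],
  [12,[-5.3,-0.4,-0.6],[0,0,0]],
  [12,[-7.9,-0.8,-0.8],[0,0,0]],
  [12,[-10.4,-1.5,-1.1],[0,0,0]],
  [12,[-12.9,-2.3,-1.4],[0,0,0]],
])

```text
clock: 23.52
tcp_pos: [560.5, -29.9, 157.6]
tool_rot: [[-0.869, 0.114, 0.482], [0.099, 0.994, -0.056], [-0.485, -0.001, -0.875]]
contact_force: [-5.1, 1.6, 1.8]
gripper_width: 0.175
finger_force: 30.0
```

Emit:
servo_tool([
  [12,[-2.4,-1.0,-0.3],[0,0,0]],
  [12,[-4.8,-2.2,-0.5],[0,0,0]],
  [12,[-7.1,-3.5,-0.7],[0,0,0]],
  [12,[-9.3,-5.0,-1.0],[0,0,0]],
  [12,[-11.4,-6.6,-1.2],[0,0,0]],
])

```text
clock: 24.15
tcp_pos: [568.4, -37.0, 163.6]
tool_rot: [[-0.87, 0.113, 0.481], [0.099, 0.994, -0.055], [-0.484, -0.0, -0.875]]
contact_force: [-7.6, 11.2, -1.3]
gripper_width: 0.181
finger_force: 30.0
```

The drag jumped to about 13 N near 310°. I'll try a tiny further move to see whether the dial has locked.

Emit:
servo_tool([
  [12,[-0.4,-0.4,0],[0,0,0]],
  [12,[-0.8,-0.8,-0.1],[0,0,0]],
  [12,[-1.2,-1.2,-0.1],[0,0,0]],
  [12,[-1.2,-1.2,-0.1],[0,0,0]],
  [12,[-1.2,-1.2,-0.1],[0,0,0]],
])

```text
clock: 24.78
tcp_pos: [568.6, -37.2, 163.6]
tool_rot: [[-0.87, 0.111, 0.48], [0.098, 0.994, -0.054], [-0.483, 0.0, -0.876]]
contact_force: [-8.7, 12.9, -0.2]
gripper_width: 0.181
finger_force: 30.0
```

```bash
python3 c.py|tail -1;python3 - <<'E'
from rig import robot
o=robot.get_obs();print(o['tcp_pos'].round(2),o['contact_force'].round(1))
E
```

```text
308.7 308.5
[568.59 -37.24 163.62] [-8.7 12.9 -0.2]
```

Commanded 1.7 mm further and it moved 0.25 mm, with the force rising to about 15 N. The dial is dead, so the bolt has dropped. I'll release it, back off, and plan the handle grasp.

Emit:
servo_tool([
  [12,[1.5,3,0],[0,0,0]],
  [44,[2,4,0],[0,0,0]],
  [44,[2,4,0],[0,0,0]],
  [44,[4,4,-20],[0,0,0]],
  [44,[7,4,-50],[0,0,0]],
])

```text
clock: 25.4
tcp_pos: [539.6, -31.4, 204.9]
tool_rot: [[-0.87, 0.114, 0.48], [0.1, 0.994, -0.055], [-0.484, 0.0, -0.875]]
contact_force: [-0.4, 0.1, 0.5]
gripper_width: 0.468
finger_force: 0.0
```

```bash
cat > hd.py <<'E'
from s4h import *
from h import *
import sys
RH=tool(V[2],np.radians(15))@Rz(90)
def hp(th,back=0): return pt((-236,0,40),th)+(18.8-back)*RH[:,2]
if __name__=='__main__':
    p,R=st();q=q0
    for th,b in eval(sys.argv[1]):
        q=step(q,hp(th,b),RH,1e-6,n=25);P=fk(q,K,S,OF)[0];print((th,b),rel(hp(th,b),RH,p,R),q.round(0),np.linalg.norm(P-hp(th,b)).round(1))
E
python3 hd.py "[(0,150),(0,60),(0,0),(.2,0),(.4,0),(.6,0),(.85,0),(.85,80)]"
```

```text
25.4 [ 40.  -0. -47. 129.  17.  23.  63.] [539.6 -31.4 204.9] F [-0.4  0.1  0.5] w 44.0
(0, 150) (array([ 78.6, -32.9, -82.6]), array([0.192, 0.189, 1.566])) [ 50. -10. -46. 127.  -9.  45.   2.] 0.0
(0, 60) (array([100.2, -33. ,   4.8]), array([0.192, 0.189, 1.566])) [ 49.   3. -51. 131.   9.  33. -16.] 0.0
(0, 0) (array([114.6, -33.1,  63. ]), array([0.192, 0.189, 1.566])) [ 41.  12. -46. 132.  26.  27. -32.] 0.0
(0.2, 0) (array([106.9, -33. ,  15.9]), array([0.192, 0.189, 1.566])) [ 48.   5. -51. 131.  12.  31. -19.] 0.0
(0.4, 0) (array([ 90. , -32.9, -28.8]), array([0.192, 0.189, 1.566])) [ 51.  -2. -51. 129.   0.  37.  -7.] 0.0
(0.6, 0) (array([ 64.6, -32.9, -69.3]), array([0.192, 0.189, 1.566])) [ 51.  -7. -48. 125.  -5.  44.  -1.] 0.0
(0.85, 0) (array([  22.3,  -33. , -111.4]), array([0.192, 0.189, 1.566])) [ 51.  -8. -47. 119.  -7.  52.   1.] 0.0
(0.85, 80) (array([   3.1,  -32.9, -189.1]), array([0.192, 0.189, 1.566])) [ 51. -15. -42. 114. -11.  63.   6.] 0.0
```

Emit:
servo_tool([
  [44,[25,-10,-40],[0,0,0]],
  [44,[50,-20,-70],[0.01,0.01,0.1]],
  [44,[75,-30,-83],[0.03,0.03,0.27]],
  [44,[79,-33,-83],[0.06,0.06,0.44]],
  [44,[79,-33,-83],[0.08,0.08,0.61]],
])

```text
clock: 26.02
tcp_pos: [427.5, -52.1, 239.8]
tool_rot: [[-0.665, 0.639, 0.387], [0.659, 0.746, -0.098], [-0.351, 0.189, -0.917]]
contact_force: [-0.3, -0.2, -1.3]
gripper_width: 0.471
finger_force: 0.0
```

```bash
python3 hd.py "[(0,150),(0,60),(0,0)]"
```

```text
26.02 [ 52. -18. -48. 133. -14.  37.  60.] [427.5 -52.1 239.8] F [-0.3 -0.2 -1.3] w 44.2
(0, 150) (array([0.3, 0.4, 0.8]), array([0.109, 0.118, 0.95 ])) [ 74. -14. -63. 127. -18.  46.  14.] 0.0
(0, 60) (array([13.6, -3.3, 89.7]), array([0.109, 0.118, 0.95 ])) [ 66.   6. -69. 130.  14.  34. -20.] 0.0
(0, 0) (array([ 22.5,  -5.8, 149. ]), array([0.109, 0.118, 0.95 ])) [ 52.  15. -59. 131.  33.  30. -39.] 0.0
```

Emit:
servo_tool([
  [44,[0,0,0],[0.02,0.02,0.17]],
  [44,[0,0,0],[0.04,0.045,0.34]],
  [44,[3,-1,15],[0.06,0.065,0.51]],
  [44,[6,-1.5,35],[0.08,0.085,0.68]],
  [44,[9,-2,55],[0.1,0.105,0.85]],
])

```text
clock: 26.65
tcp_pos: [441.3, -53.7, 187.2]
tool_rot: [[0.01, 0.964, 0.267], [0.999, 0.003, -0.047], [-0.046, 0.267, -0.963]]
contact_force: [1.2, -1.8, -0.5]
gripper_width: 0.474
finger_force: 0.0
```

```bash
python3 hd.py "[(0,60),(0,20),(0,0)]"
```

```text
26.65 [ 72.  -6. -70. 130.  -5.  37.   5.] [441.3 -53.7 187.2] F [ 1.2 -1.8 -0.5] w 44.5
(0, 60) (array([ 1. ,  0. , 36.3]), array([0.012, 0.016, 0.117])) [ 66.   6. -69. 130.  14.  34. -20.] 0.0
(0, 20) (array([ 1.7, -0.4, 76.3]), array([0.012, 0.016, 0.117])) [ 56.  12. -62. 131.  27.  31. -33.] 0.0
(0, 0) (array([ 2. , -0.6, 96.3]), array([0.012, 0.016, 0.117])) [ 51.  15. -58. 131.  33.  30. -38.] 0.0
```

Emit:
servo_tool([
  [40,[0.5,0,20],[0.006,0.008,0.06]],
  [40,[1,0,40],[0.012,0.016,0.117]],
  [40,[1.4,-0.2,60],[0.012,0.016,0.117]],
  [40,[1.7,-0.4,80],[0.012,0.016,0.117]],
  [40,[2,-0.6,95],[0.012,0.016,0.117]],
])

```text
clock: 27.28
tcp_pos: [465.8, -55.5, 94.6]
tool_rot: [[0.112, 0.96, 0.255], [0.994, -0.108, -0.029], [0.0, 0.257, -0.966]]
contact_force: [0.1, -0.0, 0.8]
gripper_width: 0.428
finger_force: 0.0
```

```bash
python3 hd.py "[(0,0)]"
```

```text
27.27 [ 53.  14. -61. 132.  32.  29. -38.] [465.8 -55.5  94.6] F [ 0.1 -0.   0.8] w 40.2
(0, 0) (array([-0.7,  0.7,  0.5]), array([-0.002, -0.001,  0.005])) [ 52.  15. -59. 131.  34.  30. -39.] 0.0
```

Emit:
servo_tool([
  [25,[0,0.5,0],[0,0,0]],
  [14,[0,0.5,0],[0,0,0]],
  [6,[0,0.5,0],[0,0,0]],
  [6,[0,0.5,0],[0,0,0]],
  [6,[0,0.5,0],[0,0,0]],
])

```text
clock: 27.9
tcp_pos: [467.0, -55.9, 96.5]
tool_rot: [[0.112, 0.96, 0.258], [0.994, -0.108, -0.03], [-0.001, 0.259, -0.966]]
contact_force: [1.5, -1.7, 8.1]
gripper_width: 0.117
finger_force: 30.0
```

Run:
```python
from hd import *
p,R=st();d=p-hp(0);print('off',d.round(1))
for t0,t1,n in((0,.1,5),(0,.25,5),(.25,.55,5),(.55,.85,5)): print(t0,t1,[(R.T@(hp(t0+(t1-t0)*i/n)-hp(t0))).round(1).tolist() for i in range(1,n+1)])
```

```text
27.9 [ 53.  14. -61. 132.  32.  30. -38.] [467.  -55.9  96.5] F [ 1.5 -1.7  8.1] w 11.0
off [0.5 0.4 2.2]
0 0.1 [[0.0, -0.8, -4.7], [0.0, -1.5, -9.5], [0.0, -2.2, -14.2], [0.0, -2.7, -19.0], [0.0, -3.1, -23.7]]
0 0.25 [[0.0, -1.9, -11.8], [0.0, -3.1, -23.7], [0.0, -3.8, -35.7], [0.0, -3.8, -47.6], [0.0, -3.3, -59.6]]
0.25 0.55 [[-0.0, 1.4, -14.3], [-0.0, 3.7, -28.5], [-0.0, 6.8, -42.5], [-0.0, 10.8, -56.3], [-0.1, 15.6, -69.8]]
0.55 0.85 [[-0.0, 5.6, -13.2], [-0.1, 12.0, -26.1], [-0.1, 19.1, -38.6], [-0.1, 26.9, -50.6], [-0.2, 35.5, -62.1]]
```

The bar is held (11 mm, 30 N). I'll lift a little first to check that the lid is free.

Emit:
servo_tool([
  [6,[0,-0.8,-4.7],[0,0,0]],
  [6,[0,-1.5,-9.5],[0,0,0]],
  [6,[0,-2.2,-14.2],[0,0,0]],
  [6,[0,-2.7,-19],[0,0,0]],
  [6,[0,-3.1,-23.7],[0,0,0]],
])

```text
clock: 28.52
tcp_pos: [457.9, -54.7, 118.5]
tool_rot: [[0.112, 0.96, 0.258], [0.994, -0.108, -0.03], [-0.001, 0.26, -0.966]]
contact_force: [10.1, -2.9, -5.9]
gripper_width: 0.116
finger_force: 30.0
```

The lid rises at about 12 N, so it is unlocked. I'll carry on up to about 0.85 rad.

Run:
```python
from hd import *
p,R=st()
for t0,t1,n in((.1,.35,5),(.35,.6,5),(.6,.85,5)): print(t0,t1,[(R.T@(hp(t0+(t1-t0)*i/n)-hp(t0))).round(1).tolist() for i in range(1,n+1)])
```

```text
28.52 [ 59.  10. -65. 132.  24.  31. -30.] [457.9 -54.7 118.5] F [10.1 -2.9 -5.9] w 10.9
0.1 0.35 [[0.0, -0.7, -11.9], [0.0, -0.7, -23.9], [0.0, -0.2, -35.9], [0.0, 0.9, -47.8], [0.0, 2.7, -59.6]]
0.35 0.6 [[-0.0, 2.3, -11.7], [-0.0, 5.2, -23.4], [-0.0, 8.7, -34.8], [-0.0, 12.7, -46.1], [-0.1, 17.3, -57.1]]
0.6 0.85 [[-0.0, 5.1, -10.8], [-0.0, 10.8, -21.3], [-0.1, 17.0, -31.6], [-0.1, 23.7, -41.5], [-0.1, 30.9, -51.1]]
```

Emit:
servo_tool([
  [6,[0,-0.7,-11.9],[0,0,0]],
  [6,[0,-0.7,-23.9],[0,0,0]],
  [6,[0,-0.2,-35.9],[0,0,0]],
  [6,[0,0.9,-47.8],[0,0,0]],
  [6,[0,2.7,-59.6],[0,0,0]],
])

```text
clock: 29.15
tcp_pos: [444.8, -53.0, 176.6]
tool_rot: [[0.112, 0.96, 0.257], [0.994, -0.108, -0.03], [-0.001, 0.259, -0.966]]
contact_force: [9.7, -4.6, -8.5]
gripper_width: 0.116
finger_force: 30.0
```

Emit:
servo_tool([
  [6,[0,2.3,-11.7],[0,0,0]],
  [6,[0,5.2,-23.4],[0,0,0]],
  [6,[0,8.7,-34.8],[0,0,0]],
  [6,[0,12.7,-46.1],[0,0,0]],
  [6,[0,17.3,-57.1],[0,0,0]],
])

```text
clock: 29.78
tcp_pos: [445.6, -53.1, 235.4]
tool_rot: [[0.112, 0.96, 0.255], [0.994, -0.108, -0.03], [-0.001, 0.257, -0.967]]
contact_force: [5.9, -2.7, -11.8]
gripper_width: 0.115
finger_force: 30.0
```

```bash
python3 hd.py "[(.6,0),(.85,0),(1,0)]"
```

```text
29.77 [ 67. -10. -61. 125. -11.  45.   6.] [445.6 -53.1 235.4] F [  5.9  -2.7 -11.8] w 10.8
(0.6, 0) (array([-0.7,  0.6,  1.3]), array([-0.002, -0.   ,  0.006])) [ 68.  -8. -62. 125. -10.  44.   4.] 0.0
(0.85, 0) (array([ -0.8,  31.4, -49.8]), array([-0.002, -0.   ,  0.006])) [ 67. -10. -59. 119. -11.  52.   7.] 0.0
(1, 0) (array([ -1. ,  55.6, -76.3]), array([-0.002, -0.   ,  0.006])) [ 68. -10. -60. 114. -10.  56.   5.] 0.0
```

Emit:
servo_tool([
  [6,[0,5.1,-10.8],[0,0,0]],
  [6,[0,10.8,-21.3],[0,0,0]],
  [6,[0,17,-31.6],[0,0,0]],
  [6,[0,23.7,-41.5],[0,0,0]],
  [6,[0,31,-51],[0,0,0]],
])

```text
clock: 30.4
tcp_pos: [459.8, -54.8, 291.3]
tool_rot: [[0.112, 0.962, 0.248], [0.994, -0.108, -0.029], [-0.001, 0.25, -0.968]]
contact_force: [-22.7, 1.9, -3.3]
gripper_width: 0.119
finger_force: 30.0
```

Emit:
servo_tool([
  [6,[0,0,0],[0,0,0]],
  [6,[0,0,0],[0,0,0]],
  [40,[0,0,0],[0,0,0]],
  [40,[0,0,0],[0,0,0]],
  [40,[0,0,0],[0,0,0]],
])

```text
clock: 31.02
tcp_pos: [463.6, -55.0, 293.4]
tool_rot: [[0.112, 0.96, 0.257], [0.994, -0.108, -0.03], [-0.001, 0.259, -0.966]]
contact_force: [-0.3, 0.1, 0.5]
gripper_width: 0.399
finger_force: 0.0
```

```bash
python3 hd.py "[(.85,0),(.85,80)]"
```

```text
31.02 [ 66. -12. -58. 119. -13.  53.   7.] [463.6 -55.  293.4] F [-0.3  0.1  0.5] w 37.5
(0.85, 0) (array([-1. , -1. ,  1.6]), array([-0.   , -0.001,  0.006])) [ 67. -10. -59. 119. -11.  52.   6.] 0.0
(0.85, 80) (array([ -0.9,  -1.1, -78.4]), array([-0.   , -0.001,  0.006])) [ 65. -17. -51. 114. -17.  63.  13.] 0.0
```

Emit:
servo_tool([
  [44,[0,0,-15],[0,0,0]],
  [44,[0,0,-35],[0,0,0]],
  [44,[0,0,-60],[0,0,0]],
  [44,[0,0,-85],[0,0,0]],
  [44,[0,0,-110],[0,0,0]],
])

```text
clock: 31.65
tcp_pos: [434.9, -51.6, 400.3]
tool_rot: [[0.112, 0.96, 0.257], [0.994, -0.108, -0.03], [-0.001, 0.258, -0.966]]
contact_force: [-0.1, 0.3, -0.3]
gripper_width: 0.468
finger_force: 0.0
```

Run:
```python
from h import *
from rig import robot
st()
a=robot.grab_frame('scene')['color'][60:310,180:430,::-1];b=robot.grab_frame('top')['color'][90:340,240:490,::-1]
cv2.imwrite('pics/end.png',cv2.resize(np.hstack([a,b]),(800,400),interpolation=cv2.INTER_CUBIC))
```

```text
31.65 [ 64. -20. -48. 111. -18.  68.  14.] [434.9 -51.6 400.3] F [-0.1  0.3 -0.3] w 43.9
```

View pics/end.png

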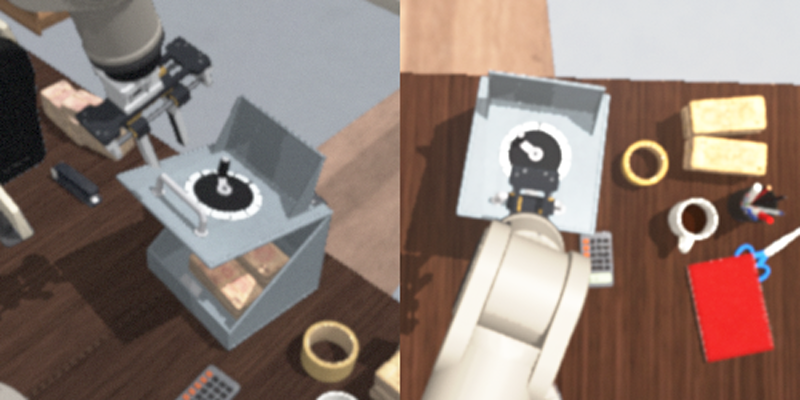

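The lid stands open past level, with the handle at about (185,205) in the left crop, and the gripper is clear of it. The tape, mug and calculator are undisturbed, so I'm handing in.

```bash
python3 -c "
from rig import robot
print(robot.finish_job())"
```

```text
the job is handed in; nothing more can be done
None
```

The safe is open and the job is handed in at about 32 s: I dialled the sequence as asked, the bolt dropped in near 309° on the dial, the lid stands past level (about 0.85 rad), and the gripper is clear with nothing else on the desk touched.

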